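Change over the tube shaker: isolate, sort the finished tubes, load the next, restart

ROBOT

A 6-joint arm with a two-finger parallel gripper is mounted at the origin on a cart in front of the work surface, level with it; the furniture and walls round the work are solid. World frame = base frame: x ahead of the robot, y to its left, z up, the work surface at z = 0. Lengths are in m, angles in rad, forces in N, time in s.
With the tool pointing down it reaches from about 0.35 to 0.85 m from the base axis. Payload 8.1 kg.
Tool frame: the origin (TCP) lies midway between the tips of the shut fingers; the grasp point (between the pads) lies 19 mm behind it; z points along the fingers, y is the line along which they close (so a half turn about z gives the same grasp; the last joint's range is limited). The gripper opens to 85 mm and grips with 20 to 120 N. Pads are 22 mm wide; open, the fingers measure 114 mm over their backs; the gripper's body (76 mm by 85 mm) begins 54 mm behind the grasp point. The pads swing forward as they close: fully open they stand 13 mm farther back than shut.
Start: joints at [1.114, 0.13, 1.488, -0, 1.523, -0.085], TCP at [0.218, 0.559, 0.231] pointing down, gripper open.
Joint ranges: [-2.96, 2.96], [-0.89, 2.26], [0.02, 2.5], [-1.34, 4.48], [0, 2.73], [-2.66, 2.66]. Speed limits (rad/s): [2.39, 2.39, 2.79, 3.14, 3.14, 3.14].

INTERFACE

Orientations are given as a 3x3 rotation matrix whose columns are the frame's x, y, z axes.
In Python, from bench import env gives the robot as it stands. The module is installed in compiled form; this text tells all that it offers.
- The arm moves only by the tool drive_tool, never from a script. Its argument "steps" is text: rows parted by semicolons, each of 7 numbers parted by spaces: the shift along the tool's x, y, z in m, then the turn, a rotation vector about the tool's x, y, z in rad, then the finger opening in m, from 0 to 0.0854. In form: dx dy dz rx ry rz hand; .... A call has 1 to 5 rows; each row is the pose to reach, as a shift and turn from the pose commanded when the call began, along the tool's axes at that moment; what a row does not reach only later rows make up. A row lasts 1/10 s, in which the tool goes at most 50 mm and 8.59 degrees, less where a joint would pass 70% of its speed; a pose out of reach is approached as far as the arm can. A call with a gripper value outside its range is refused whole. The fingers move at their own pace and stop on an object; "force" is the grip in N (left out, the last holds). Time passes only in rows, so rows that repeat a pose let the fingers close. It gives the time, the measured TCP pose, the force, the opening and the grip force at its end, in the units of the state.
- env.read_state(): the state, without advancing time (a new reading comes with each control period).
- env.camera(name): name is "scene" or "top" or "wrist"; returns (picture, depth): 400x640x3 uint8, red, green, blue; 400x640 float32, m along the optical axis (not along the pixel's ray), 0 where there is no reading.
- env.get_calibration(name): a dict with "camera_matrix" (3x3 intrinsics, pixels), "R" (3x3) and "t" (3): a world point X has camera coordinates R X + t; the wrist camera has in their place "hand_eye" (4x4, takes a point from camera to tool coordinates, whose origin is the TCP and whose axes are the flange's). Camera axes: x right, y down, z forward; pixel columns grow to the right and rows downward; lengths in m; the calibration is good to about 2 mm. A picture is of the moment at which its call begins: read the wrist's pose just before it. get_calibration takes no time and is no camera call.
- env.sign_off(): hands the job in; it is judged then, once.
The state is a dict: "time": time; "joint_pos": joint angles; "dq": joint speeds; "joint_efforts": joint torques, N m; "position": TCP position; "ee_rot": TCP orientation; "contact_force": force on the tool from outside, world axes, zero at the start; "ft_torque": the same for the moment, N m; "gripper_width": opening from 0.0 (shut) to 1.0 (fully open); "grip_force": force on a finger pad.
Only numpy, scipy, OpenCV 4.12 (cv2) and the standard library are available. Lean on these libraries where they do the work, as an engineer would, in place of code of your own. Each camera call takes 0.05 s, during which the arm holds its last target. There are 200 camera calls.

TASK

The run on the tube shaker is finished. Turn its red main switch off before you touch any tube and leave it off while you work: put the finished tubes from the shaker with blue caps into the blue bin and those with orange caps into the orange bin, then find the one tube waiting among the odds and ends in the steel tray and lay it lengthwise down in a groove of the shaker's mat. Only then switch the shaker back on, and leave everything else where it is.

Things in the scene. Friction and masses are not known exactly. Their poses are not given: they have to be found in the camera images.
- shaker: white platform shaker, 225 (x) x 290 (y) x 80 mm, fixed. Origin in the middle of its underside, x away from the operator, y left, z up. The front 80 mm are a low deck, top 50 mm up, with a display and a small grey knob at the left (not needed) and the main switch at the right; behind it is the platform with the tube mat.
- tube_mat (a point): centre of the black rubber mat on the platform, at the floor of its grooves, 70 mm over the bench; axes as the shaker's. Five grooves run along x, centre lines at y = -104, -52, 0, 52, 104 mm, each 30 mm wide, 126 long, 5 deep between flat grey ridges. A metal rim 63 mm out in x and 131 mm out in y stands 8.5 mm above the groove floor.
- main_switch (a joint): the shaker's main switch, a red bar handle on a 48 mm disc and yellow plate, turning about the vertical. 0 = ON (bar along the shaker's x), 1.571 = OFF (a quarter turn anticlockwise seen from above, bar along y); a stop at each end. An over-centre spring snaps it to the nearer end past half way; 0.15 N m turns it. Starts ON.
- switch_grip (a point): a point on the switch's turning axis, in the middle of the bar handle, 77 mm over the bench; its x axis runs along the bar towards the white mark and turns with it. The bar is 54 mm long, 14 mm wide and 26 mm high, 61 to 87 mm over the bench, the disc under it. The platform's rim begins 46 mm behind the axis.
- bin_blue: blue plastic bin, open at the top, 120 (x) x 175 (y) x 48 mm, walls and floor 4 mm; fixed. Origin in the middle of its underside, z up. For the blue-capped finished tubes.
- bin_orange: orange plastic bin, open at the top, 120 (x) x 175 (y) x 48 mm, walls and floor 4 mm; fixed. Origin in the middle of its underside, z up. For the orange-capped finished tubes.
- tray: shallow steel instrument tray, 250 (x) x 160 (y) x 16 mm, walls and floor 2.5 mm; fixed. A tall instrument stands on the bench behind the gap between tray and shaker (0.68 m ahead of the robot) and a taller one at the right rear: keep the arm clear of them. Origin in the middle of its underside, z up. Holds odds and ends and the one waiting tube.
- waiting_tube: the waiting tube, in the steel tray, roughly along its x: white screw-cap tube with a blue cap, lying, 106 mm long; body 17 mm, cap 20 mm in diameter, 16 g. Origin halfway along, at the the underside of the cap (it reads about 1 mm under the support; tube axis 10 mm above). y runs along the tube: cap 40 to 53 mm out at -y, point at +y; full width to 20 mm past the middle. Hardly rolls.
- blue_1: finished tube (may be absent), at first in a groove of the mat: white screw-cap tube with a blue cap, lying, 106 mm long; body 17 mm, cap 20 mm in diameter, 16 g. Origin halfway along, at the the underside of the cap (it reads about 1 mm under the support; tube axis 10 mm above). y runs along the tube: cap 40 to 53 mm out at -y, point at +y; full width to 20 mm past the middle. Hardly rolls.
- blue_2: finished tube (may be absent), at first in a groove of the mat: white screw-cap tube with a blue cap, lying, 106 mm long; body 17 mm, cap 20 mm in diameter, 16 g. Origin halfway along, at the the underside of the cap (it reads about 1 mm under the support; tube axis 10 mm above). y runs along the tube: cap 40 to 53 mm out at -y, point at +y; full width to 20 mm past the middle. Hardly rolls.
- blue_3: finished tube (may be absent), at first in a groove of the mat: white screw-cap tube with a blue cap, lying, 106 mm long; body 17 mm, cap 20 mm in diameter, 16 g. Origin halfway along, at the the underside of the cap (it reads about 1 mm under the support; tube axis 10 mm above). y runs along the tube: cap 40 to 53 mm out at -y, point at +y; full width to 20 mm past the middle. Hardly rolls.
- orange_1: finished tube (may be absent), at first in a groove of the mat: white screw-cap tube with an orange cap, lying, 106 mm long; body 17 mm, cap 20 mm in diameter, 16 g. Origin halfway along, at the the underside of the cap (it reads about 1 mm under the support; tube axis 10 mm above). y runs along the tube: cap 40 to 53 mm out at -y, point at +y; full width to 20 mm past the middle. Hardly rolls.
- orange_2: finished tube (may be absent), at first in a groove of the mat: white screw-cap tube with an orange cap, lying, 106 mm long; body 17 mm, cap 20 mm in diameter, 16 g. Origin halfway along, at the the underside of the cap (it reads about 1 mm under the support; tube axis 10 mm above). y runs along the tube: cap 40 to 53 mm out at -y, point at +y; full width to 20 mm past the middle. Hardly rolls.
- tray_driver: small screwdriver with an orange handle, 192 x 21 x 20 mm, in the tray along its x; stays there. Origin at its middle, underside; y along it, the handle (21 mm thick) 11 to 96 mm out at +y, a thin blade at -y.
- tray_marker: black felt marker, 136 x 14 x 15 mm, in the tray along its x; stays there. Origin at its middle, underside; y along it.
- tray_fitting: cream plastic hexagonal fitting, 43 x 49 x 41 mm, standing in a corner of the tray; stays there. Origin under its middle.
- phone: black phone lying on the bench behind the shaker, 138 x 68 x 9 mm; to be left alone. Origin under its middle.
- tape_roll: roll of tape lying on the bench behind the shaker, 72 mm across, 20 mm high; to be left alone. Origin under its middle.
- calculator: white desk calculator at the right of the bench, 200 x 102 x 32 mm; to be left alone. Origin under its middle.

How it is judged:
On the way, in this order (a step that is already met when the one before it is completed fails the run):
1. the main switch is turned off (value of joint main_switch above 1.42 rad), for 0.2 s.
2. with the switch off, every finished tube lies in the bin of its cap's colour and the waiting tube lies in a groove of the mat (value of joint main_switch above 1.42 rad and x of blue_1 in the frame of bin_blue between -0.056 and 0.056 m and y of blue_1 in the frame of bin_blue between -0.084 and 0.084 m and z of blue_1 in the frame of bin_blue between -0.01 and 0.055 m and x of blue_2 in the frame of bin_blue between -0.056 and 0.056 m and y of blue_2 in the frame of bin_blue between -0.084 and 0.084 m and z of blue_2 in the frame of bin_blue between -0.01 and 0.055 m and x of blue_3 in the frame of bin_blue between -0.056 and 0.056 m and y of blue_3 in the frame of bin_blue between -0.084 and 0.084 m and z of blue_3 in the frame of bin_blue between -0.01 and 0.055 m and x of orange_1 in the frame of bin_orange between -0.056 and 0.056 m and y of orange_1 in the frame of bin_orange between -0.084 and 0.084 m and z of orange_1 in the frame of bin_orange between -0.01 and 0.055 m and x of orange_2 in the frame of bin_orange between -0.056 and 0.056 m and y of orange_2 in the frame of bin_orange between -0.084 and 0.084 m and z of orange_2 in the frame of bin_orange between -0.01 and 0.055 m and angle between the y axis of waiting_tube and the x axis of tube_mat, either way round below 0.2 rad and x of waiting_tube in the frame of tube_mat between -0.025 and 0.025 m and y of waiting_tube in the frame of tube_mat between -0.125 and 0.125 m and z of waiting_tube in the frame of tube_mat between -0.004 and 0.004 m), for 0.2 s.
At the end, for the whole second after the job is handed in: switch on (within 0.15 rad); each finished tube inside the bin of its cap colour; the waiting tube down in a groove: along it within 0.2 rad, within 25 mm of mid-length and 4 mm of its floor; tubes at rest; screwdriver, marker and fitting still in the tray (value of joint main_switch below 0.15 rad and x of blue_1 in the frame of bin_blue between -0.056 and 0.056 m and y of blue_1 in the frame of bin_blue between -0.084 and 0.084 m and z of blue_1 in the frame of bin_blue between -0.01 and 0.055 m and x of blue_2 in the frame of bin_blue between -0.056 and 0.056 m and y of blue_2 in the frame of bin_blue between -0.084 and 0.084 m and z of blue_2 in the frame of bin_blue between -0.01 and 0.055 m and x of blue_3 in the frame of bin_blue between -0.056 and 0.056 m and y of blue_3 in the frame of bin_blue between -0.084 and 0.084 m and z of blue_3 in the frame of bin_blue between -0.01 and 0.055 m and x of orange_1 in the frame of bin_orange between -0.056 and 0.056 m and y of orange_1 in the frame of bin_orange between -0.084 and 0.084 m and z of orange_1 in the frame of bin_orange between -0.01 and 0.055 m and x of orange_2 in the frame of bin_orange between -0.056 and 0.056 m and y of orange_2 in the frame of bin_orange between -0.084 and 0.084 m and z of orange_2 in the frame of bin_orange between -0.01 and 0.055 m and angle between the y axis of waiting_tube and the x axis of tube_mat, either way round below 0.2 rad and x of waiting_tube in the frame of tube_mat between -0.025 and 0.025 m and y of waiting_tube in the frame of tube_mat between -0.125 and 0.125 m and z of waiting_tube in the frame of tube_mat between -0.004 and 0.004 m and x of tray_driver in the frame of tray between -0.12 and 0.12 m and y of tray_driver in the frame of tray between -0.08 and 0.08 m and x of tray_marker in the frame of tray between -0.12 and 0.12 m and y of tray_marker in the frame of tray between -0.08 and 0.08 m and x of tray_fitting in the frame of tray between -0.12 and 0.12 m and y of tray_fitting in the frame of tray between -0.08 and 0.08 m and linear speed of each of blue_1, blue_2, blue_3, orange_1, orange_2, waiting_tube below 0.03 m/s); the robot touches nothing.
It fails at once if the fingers touch a tube while the main switch is not off (value of joint main_switch below 1.3 rad and (contact force between the fingers and blue_1 above 1 N or contact force between the fingers and blue_2 above 1 N or contact force between the fingers and blue_3 above 1 N or contact force between the fingers and orange_1 above 1 N or contact force between the fingers and orange_2 above 1 N or contact force between the fingers and waiting_tube above 1 N)).
It fails at once if the phone, tape roll or calculator is pushed more than 4 cm (distance of any of phone, tape_roll, calculator from where it was at the start of the episode above 0.04 m).
Of blue_1, blue_2, blue_3, orange_1, orange_2 only 3 to 5 are there at a start; the rules pass over those that are not, and their reading is None.
At some moment in a run one of blue_1, blue_2, blue_3, orange_1, orange_2 may be knocked a few centimetres aside while the robot is not near it.
Once in a run the grip may slacken for a moment while it holds something.
It also fails if it takes over 210 s, if anything falls off the work surface, if the arm or the gripper's body presses on something with over 40 N, if the wrist force passes 120 N, or if a joint passes its speed limit or range.

## Working session

There is one attempt and no reset: what is moved stays moved. The work goes in short steps, Python scripts to look and compute and a tool call to move; the robot and the scene stay as the last step left them, time stands still between calls to the robot, and variables do not carry over. Pictures are saved under pics/ and viewed, at most 14 in all, crops included, and the job is handed in when it is done.

Besides the shell and the picture viewer there is one more tool, called after "Request:" as name(argument=value, ...) on one line, values as JSON. drive_tool: Moves the arm, as the interface text tells. Its arguments: {"type":"object","properties":{"steps":{"type":"string"},"force":{"type":"number"}},"required":["steps"]}

```bash
mkdir -p pics; python3 - <<'E'
from bench import env
import cv2,numpy as np
np.set_printoptions(precision=4,suppress=True)
s=env.read_state();print(s)
for n in("top","scene"):
    p,d=env.camera(n);c=env.get_calibration(n);print(n,c)
    cv2.imwrite(f"pics/{n}0.png",p[:,:,::-1]);np.save(f"pics/{n}0.npy",d)
print(env.get_calibration("wrist"))
E
```

```text
{'time': 0.0, 'joint_pos': array([ 1.1136,  0.1312,  1.4893,  0.    ,  1.523 , -0.0854]), 'dq': array([ 0.0008,  0.0016,  0.0005, -0.0004, -0.0017,  0.0011]), 'joint_efforts': array([ -0.0003, -56.9397, -50.0554,  -0.0002,   0.0146,  -0.0001]), 'position': array([0.2177, 0.5585, 0.2302]), 'ee_rot': array([[-0.9317,  0.3633, -0.0009],
       [ 0.3633,  0.9317, -0.0017],
       [ 0.0002, -0.0019, -1.    ]]), 'contact_force': array([-0.4494, -0.6279,  0.2867]), 'ft_torque': array([-0.011 , -0.0316,  0.0002]), 'grip_force': 0.0, 'gripper_width': 0.9976584595207972}
top {'camera_matrix': array([[403.8247,   0.    , 323.1287],
       [  0.    , 403.8247, 202.367 ],
       [  0.    ,   0.    ,   1.    ]]), 'R': array([[ 0.0226, -0.9997,  0.0075],
       [-0.9915, -0.0234, -0.1276],
       [ 0.1277, -0.0046, -0.9918]]), 't': array([-0.1291,  0.5509,  1.4554])}
scene {'camera_matrix': array([[505.8313,   0.    , 317.4208],
       [  0.    , 505.8313, 197.7901],
       [  0.    ,   0.    ,   1.    ]]), 'R': array([[ 0.9874, -0.1566,  0.0219],
       [-0.052 , -0.4528, -0.8901],
       [ 0.1494,  0.8778, -0.4552]]), 't': array([-0.5622,  0.061 ,  1.4821])}
{'camera_matrix': array([[299.096 ,   0.    , 318.0032],
       [  0.    , 299.096 , 202.0624],
       [  0.    ,   0.    ,   1.    ]]), 'hand_eye': array([[-0.0014, -0.9624, -0.2717,  0.0687],
       [ 1.    , -0.0013, -0.0006, -0.0006],
       [ 0.0003, -0.2717,  0.9624, -0.1427],
       [ 0.    ,  0.    ,  0.    ,  1.    ]])}
```

View pics/top0.png

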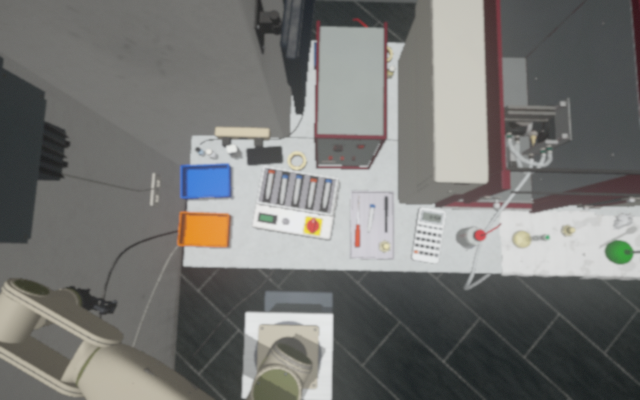

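View pics/scene0.png

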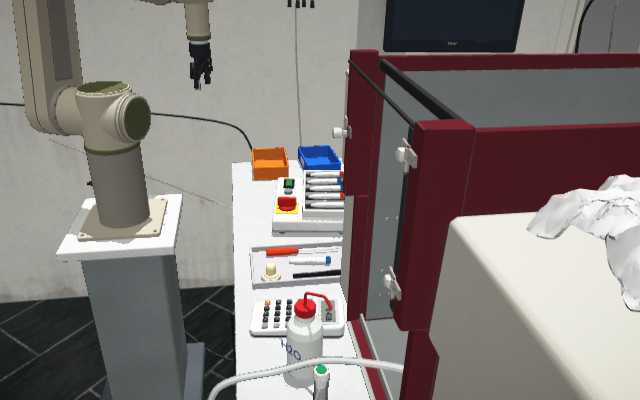

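The top view shows the blue bin at about (207,182), the orange bin at (205,230), the shaker at (296,203) with its red switch at (313,226), and the tray at (372,224). The tubes lie in the mat grooves. I'll enlarge this area and measure it.

```bash
cat > h.py <<'E'
from bench import env
import cv2,numpy as np
np.set_printoptions(precision=4,suppress=True)
def ray(n,uv,z,st=None):
    c=env.get_calibration(n);K=c["camera_matrix"]
    uv=np.atleast_2d(np.array(uv,float));d=np.c_[uv,np.ones(len(uv))]@np.linalg.inv(K).T
    if n=="wrist":
        H=c["hand_eye"];T=np.eye(4);T[:3,:3]=st["ee_rot"];T[:3,3]=st["position"];W=T@H
        o=W[:3,3];d=d@W[:3,:3].T
    else: o=-c["R"].T@c["t"];d=d@c["R"]
    return o+d*((z-o[2])/d[:,2])[:,None]
def blobs(p,h0,h1,smin=90,vmin=60,amin=6):
    h=cv2.cvtColor(p,cv2.COLOR_RGB2HSV)
    m=cv2.inRange(h,(h0,smin,vmin),(h1,255,255))
    k,l,s,c=cv2.connectedComponentsWithStats(m)
    out=[]
    for i in range(1,k):
        if s[i,4]>=amin:
            ys,xs=np.where(l==i);out.append((c[i],s[i],cv2.minAreaRect(np.c_[xs,ys].astype(np.float32))))
    return out
E
python3 - <<'E'
from h import *
p=cv2.imread("pics/top0.png")
cr=p[155:255,170:400];cv2.imwrite("pics/topc.png",cv2.resize(cr,None,fx=3.4,fy=3.4,interpolation=cv2.INTER_CUBIC))
q=p[:,:,::-1].copy()
for nm,a,b,z in(("red",0,3,.08),("orange",4,18,.08),("blue",100,128,.08),("yel",22,35,.055)):
    for c,s,r in blobs(q,a,b):
        if 170<c[0]<400 and 130<c[1]<270: print(nm,c,s,np.round(r[2],1),ray("top",c,z)[0])
d=np.load("pics/top0.npy")
# shaker outline: depth->points, height mask
c=env.get_calibration("top");v,u=np.mgrid[150:260,170:420];D=d[150:260,170:420]
X=np.stack([(u-c["camera_matrix"][0,2])/c["camera_matrix"][0,0]*D,(v-c["camera_matrix"][1,2])/c["camera_matrix"][1,1]*D,D],-1)
X=(X-c["t"])@c["R"];np.save("pics/X.npy",X)
for nm,u0,v0 in(("bench",240,258),("deck",290,228),("plat",342,180),("tray",365,215),("bb",207,182),("ob",205,231)):print(nm,X[v0-150,u0-170])
E
```

```text
red [312.3467 225.4267] [308 220  10  12  75] 45.0 [ 0.4645 -0.0797  0.08  ]
red [359.  235.5] [359 232   1   8   8] -90.0 [ 0.4326 -0.2461  0.08  ]
orange [271.25  171.125] [269 170   6   3  16] 90.0 [0.6574 0.0739 0.08  ]
orange [313.6471 179.5882] [311 178   6   4  17] 18.4 [ 0.6301 -0.0801  0.08  ]
orange [202.9147 229.2526] [ 177  211   53   36 1746] 90.0 [0.4419 0.3076 0.08  ]
orange [312.5439 224.9649] [306 218  13  15  57] 53.1 [ 0.4661 -0.0804  0.08  ]
orange [357.0862 235.8621] [356 226   4  20  58] 0.0 [ 0.4311 -0.2393  0.08  ]
blue [204.6577 180.8584] [ 180  164   51   35 1674] 88.4 [0.616  0.3119 0.08  ]
blue [285.0909 175.8182] [283 175   5   3  11] 90.0 [0.6414 0.0233 0.08  ]
blue [298.7143 176.1429] [297 175   4   3   7] 26.6 [ 0.6414 -0.0259  0.08  ]
blue [328.375 180.375] [326 180   5   2   8] 90.0 [ 0.6284 -0.1333  0.08  ]
yel [312.5965 225.9561] [304 217  18  18 114] 8.1 [ 0.4644 -0.0801  0.055 ]
bench [ 0.3632 -0.1095  1.5147]
deck [0.4554 0.0016 0.0501]
plat [ 0.6454 -0.1863  0.0026]
tray [ 0.5133 -0.2746  0.0076]
bb [0.625  0.3248 0.005 ]
ob [0.4399 0.3224 0.0009]
```

View pics/topc.png

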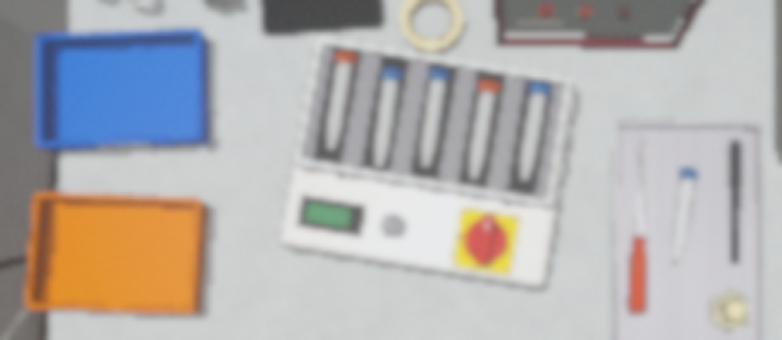

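Five tubes lie in the mat, caps to the rear. In crop pixels they are, from left to right: orange (345,57), blue (390,73), blue (437,73), orange (487,87) and blue (538,90). The switch is at (486,240) and the waiting tube at (685,215), cap to the rear. Next I fly to a wrist viewpoint over the shaker.

```bash
cat >> h.py <<'E'
from scipy.spatial.transform import Rotation as Ro
def Rd(a): # tool down, tool x at angle a
    return np.array([[np.cos(a),np.sin(a),0],[np.sin(a),-np.cos(a),0],[0,0,-1.]])
def plan(*wps,seg=.22,rot=.7,st=None):
    """wps: (x,y,z,toolx angle); prints moves, split into calls"""
    st=st or env.read_state();p=st["position"];R=st["ee_rot"]
    for w in wps:
        t=np.array(w[:3]);Rt=Rd(w[3]);rv=(Ro.from_matrix(R.T@Rt)).as_rotvec()
        n=int(max(1,np.ceil(np.linalg.norm(t-p)/seg),np.ceil(np.linalg.norm(rv)/rot)))
        p0,R0=p,R
        for k in range(1,n+1):
            pk=p0+(t-p0)*k/n;Rk=R0@Ro.from_rotvec(rv*k/n).as_matrix()
            print(w,k,"->",np.round(R.T@(pk-p),4),np.round(Ro.from_matrix(R.T@Rk).as_rotvec(),3));p,R=pk,Rk
E
python3 -c "
from h import *
plan((.5,.03,.33,1.43))"
```

```text
(0.5, 0.03, 0.33, 1.43) 1 -> [-0.1517 -0.13   -0.033 ] [-0.001  0.     0.447]
(0.5, 0.03, 0.33, 1.43) 2 -> [-0.1929 -0.0518 -0.0331] [-0.001  0.     0.447]
(0.5, 0.03, 0.33, 1.43) 3 -> [-0.1963  0.0367 -0.0332] [-0.001  0.     0.447]
```

Request:
drive_tool(steps="-0.152 -0.13 -0.033 0 0 0.447 0.085;-0.152 -0.13 -0.033 0 0 0.447 0.085;-0.152 -0.13 -0.033 0 0 0.447 0.085;-0.152 -0.13 -0.033 0 0 0.447 0.085;-0.152 -0.13 -0.033 0 0 0.447 0.085")

```text
time: 0.6
position: [0.315, 0.3789, 0.2654]
ee_rot: [[-0.68, 0.734, 0.002], [0.734, 0.68, -0.001], [-0.002, 0.001, -1.0]]
contact_force: [0.4, 0.5, 1.0]
gripper_width: 0.994
grip_force: 0.0
```

Request:
drive_tool(steps="-0.193 -0.052 -0.033 0 0 0.447 0.085;-0.193 -0.052 -0.033 0 0 0.447 0.085;-0.193 -0.052 -0.033 0 0 0.447 0.085;-0.193 -0.052 -0.033 0 0 0.447 0.085;-0.193 -0.052 -0.033 0 0 0.447 0.085")

```text
time: 1.1
position: [0.4086, 0.2022, 0.2981]
ee_rot: [[-0.295, 0.956, 0.002], [0.956, 0.295, -0.001], [-0.002, 0.002, -1.0]]
contact_force: [0.4, 1.1, -0.8]
gripper_width: 0.996
grip_force: 0.0
```

Request:
drive_tool(steps="-0.196 0.037 -0.033 0 0 0.447 0.085;-0.196 0.037 -0.033 0 0 0.447 0.085;-0.196 0.037 -0.033 0 0 0.447 0.085;-0.196 0.037 -0.033 0 0 0.447 0.085;-0.196 0.037 -0.033 0 0 0.447 0.085")

```text
time: 1.6
position: [0.5022, 0.0265, 0.3303]
ee_rot: [[0.146, 0.989, 0.0], [0.989, -0.146, -0.001], [-0.001, 0.001, -1.0]]
contact_force: [0.1, 0.4, -0.1]
gripper_width: 0.998
grip_force: 0.0
```

```bash
python3 - <<'E'
from h import *
import pickle
s=env.read_state();p,d=env.camera("wrist")
cv2.imwrite("pics/w1.png",p[:,:,::-1]);pickle.dump((s,p,d),open("pics/w1.pkl","wb"))
for nm,a,b,z in(("red",0,3,.087),("orange",4,18,.08),("blue",100,128,.08),("yel",22,35,.052)):
    for c,st,r in blobs(p,a,b,amin=40): print(nm,c.round(1),st,np.round(r[1],1),np.round(r[2],1),ray("wrist",c,z,s)[0])
E
```

```text
red [303.6 241.2] [286 227  36  28 740] [27. 35.] 90.0 [ 0.4681 -0.0672  0.087 ]
red [496.6 292.9] [489 287  16  13 165] [12. 15.] 90.0 [ 0.7353 -0.19    0.087 ]
orange [244.7  12.6] [ 196    0  102   32 2557] [ 31. 101.] 90.0 [0.4457 0.2218 0.08  ]
orange [434.3 116.1] [428 107  13  19 193] [18. 12.] 90.0 [0.658  0.0739 0.08  ]
orange [467.8 169.9] [450 152  26  32 199] [19.5 32. ] 19.0 [ 0.699  -0.0016  0.08  ]
orange [418.7 231.1] [413 224  12  16 142] [15.1 10.6] 85.6 [ 0.6297 -0.079   0.08  ]
orange [302.7 243.4] [284 226  39  31 125] [30. 38.] 90.0 [ 0.4656 -0.0734  0.08  ]
orange [302.5 318.2] [281 312  46  14 461] [11.1 45.9] 84.3 [ 0.4452 -0.1959  0.08  ]
blue [358.2   2.9] [344   0  41  10 220] [ 9. 40.] 90.0 [0.5768 0.2122 0.08  ]
blue [422.9 157. ] [417 149  12  17 169] [16. 11.] 90.0 [0.6409 0.0243 0.08  ]
blue [425.  193.8] [420 186  11  17 161] [16. 10.] 90.0 [ 0.6411 -0.026   0.08  ]
blue [369.2 333.6] [366 330   7   8  47] [7. 6.] 90.0 [ 0.5436 -0.2391  0.08  ]
yel [305.6 234.9] [283 220  43  39 669] [42. 38.] 0.0 [ 0.4688 -0.0722  0.052 ]
```

View pics/w1.png

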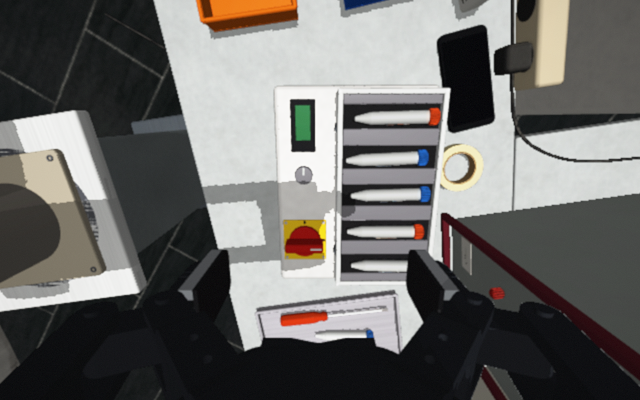

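The wrist view shows the mat upright with caps at (434,116), (423,157), (425,194) and (419,231), which agree with the top view to 1 mm. The fifth cap is hidden by a finger. The yellow plate spans columns 283-326 and rows 220-259, with the bar along x.

```bash
python3 - <<'E'
from h import *
import pickle
s,p,d=pickle.load(open("pics/w1.pkl","rb"))
h=cv2.cvtColor(p,cv2.COLOR_RGB2HSV)
m=cv2.inRange(h,(0,120,60),(35,255,255));m[:,:270]=0;m[:,340:]=0;m[:205]=0;m[270:]=0
ys,xs=np.where(m);r=cv2.minAreaRect(np.c_[xs,ys].astype(np.float32));b=cv2.boxPoints(r);P=ray("wrist",b,.052,s);print("plate",r,P[:,:2],P.mean(0))
y=cv2.inRange(h,(22,120,90),(35,255,255));y[:,:270]=0;y[:,340:]=0;y[:205]=0;y[270:]=0
ys,xs=np.where(y);print("yellow bounds",xs.min(),xs.max(),ys.min(),ys.max(),ray("wrist",[[xs.min(),239],[xs.max(),239],[304,ys.min()],[304,ys.max()]],.052,s)[:,:2])
# mat/deck edge: strong gradient along rows
g=cv2.cvtColor(p,cv2.COLOR_RGB2GRAY).astype(int)
def edges(c0,c1,rows,sg):
    out=[]
    for v in rows:
        k=np.diff(g[v,c0:c1+1])*sg;out.append((c0+k.argmax()+.5,v))
    return out
for nm,c0,c1,sg,z in(("front",262,284,1,.05),("matfront",336,350,-1,.078),):
    e=edges(c0,c1,range(95,275,6),sg);X=ray("wrist",e,z,s)[:,:2]
    l=cv2.fitLine(X.astype(np.float32),cv2.DIST_HUBER,0,.001,.001).ravel();print(nm,l,"yaw",np.arctan2(-l[0]*np.sign(l[1]),abs(l[1])))
caps=np.array([[.6577,.0739],[.641,.0238],[.6412,-.026],[.6299,-.0795],[.6284,-.1333]])
# tube body axis from white blobs in mat
m=cv2.inRange(h,(0,0,190),(180,45,255));m[:,:346]=0;m[:,436:]=0;m[:98]=0;m[272:]=0
k,l,S,c=cv2.connectedComponentsWithStats(m)
for i in range(1,k):
    if S[i,4]>250:
        ys,xs=np.where(l==i);pts=np.c_[xs,ys];q=ray("wrist",pts,.083,s)[:,:2].astype(np.float32);L=cv2.fitLine(q,cv2.DIST_L2,0,.01,.01).ravel();print("tube",S[i],c[i].round(1),L,"ang",np.arctan2(L[1],L[0]),"x",q[:,0].min(),q[:,0].max())
E
```

```text
plate ((304.4999694824219, 239.0), (40.99999237060547, 37.99999237060547), 0.0) [[ 0.4297 -0.1051]
 [ 0.4408 -0.044 ]
 [ 0.5011 -0.053 ]
 [ 0.4923 -0.1145]] [ 0.466  -0.0791  0.052 ]
yellow bounds 284 325 220 258 [[ 0.4353 -0.074 ]
 [ 0.4968 -0.0832]
 [ 0.4702 -0.0484]
 [ 0.4603 -0.1097]]
front [0.1406 0.9901 0.4417 0.01  ] yaw -0.1411129
matfront [ 0.1404  0.9901  0.5279 -0.0182] yaw -0.14089617
tube [356 111  74  11 633] [394.9 116.7] [ 0.9928 -0.1199  0.6079  0.0806] ang -0.12023089 x 0.5593534 0.65048695
tube [347 153  72  11 576] [384.7 158.7] [ 0.9943 -0.1067  0.5907  0.03  ] ang -0.10692184 x 0.54177433 0.6337763
tube [429 186   7  74 295] [433. 231.] [ 0.0799  0.9968  0.6485 -0.0809] ang 1.490858 x 0.64143515 0.65396076
tube [352 190  69  10 533] [388.2 195. ] [ 0.9924 -0.1231  0.5911 -0.0196] ang -0.1234018 x 0.5425602 0.63361275
tube [348 228  67   9 464] [382.9 232.1] [ 0.9887 -0.1498  0.5792 -0.0718] ang -0.15040003 x 0.5311504 0.6223256
tube [352 263  55   8 373] [381.5 266.3] [ 0.985  -0.1723  0.5727 -0.1242] ang -0.17315906 x 0.53054845 0.6079553
```

Shaker yaw is -0.141. The mat centre is about (0.591,-0.021), where the front edge, rim and groove spacing agree to 1 mm, and the switch axis is (0.466,-0.079). Next I plan the switch grip.

```bash
python3 -c "
from h import *
plan((.466,-.079,.18,-.141),(.466,-.079,.065,-.141))"
```

```text
(0.466, -0.079, 0.18, -0.141) 1 -> [-0.0372 -0.0064  0.05  ] [-0.     0.     0.522]
(0.466, -0.079, 0.18, -0.141) 2 -> [-0.0354  0.0129  0.05  ] [-0.     0.     0.522]
(0.466, -0.079, 0.18, -0.141) 3 -> [-0.0243  0.0289  0.05  ] [-0.     0.     0.522]
(0.466, -0.079, 0.065, -0.141) 1 -> [-0.     0.     0.115] [-0.  0.  0.]
```

Request:
drive_tool(steps="-0.037 -0.006 0.05 0 0 0.522 0.045;-0.037 -0.006 0.05 0 0 0.522 0.045;-0.037 -0.006 0.05 0 0 0.522 0.045;-0.037 -0.006 0.05 0 0 0.522 0.045;-0.037 -0.006 0.05 0 0 0.522 0.045")

```text
time: 2.15
position: [0.4887, -0.0037, 0.2796]
ee_rot: [[0.616, 0.788, -0.001], [0.788, -0.616, 0.001], [-0.0, -0.001, -1.0]]
contact_force: [0.1, 0.6, 0.7]
gripper_width: 0.527
grip_force: 0.0
```

Request:
drive_tool(steps="-0.035 0.013 0.05 0 0 0.522 0.045;-0.035 0.013 0.05 0 0 0.522 0.045;-0.035 0.013 0.05 0 0 0.522 0.045;-0.035 0.013 0.05 0 0 0.522 0.045;-0.035 0.013 0.05 0 0 0.522 0.045")

```text
time: 2.65
position: [0.4777, -0.0399, 0.23]
ee_rot: [[0.926, 0.378, -0.0], [0.378, -0.926, 0.0], [-0.0, -0.001, -1.0]]
contact_force: [0.9, -0.2, -0.8]
gripper_width: 0.527
grip_force: 0.0
```

Request:
drive_tool(steps="-0.024 0.029 0.05 0 0 0.522 0.045;-0.024 0.029 0.05 0 0 0.522 0.045;-0.024 0.029 0.05 0 0 0.522 0.045;-0.024 0.029 0.05 0 0 0.522 0.045;-0.024 0.029 0.05 0 0 0.522 0.045")

```text
time: 3.15
position: [0.4665, -0.0762, 0.1802]
ee_rot: [[0.991, -0.133, -0.0], [-0.133, -0.991, 0.0], [-0.0, -0.0, -1.0]]
contact_force: [-0.2, 0.8, 0.1]
gripper_width: 0.527
grip_force: 0.0
```

Request:
drive_tool(steps="0 0.001 0.05 0 0 0.008 0.045;0 0.001 0.09 0 0 0.008 0.045;0 0.001 0.115 0 0 0.008 0.045;0 0.001 0.115 0 0 0.008 0.045;0 0.001 0.115 0 0 0.008 0.045")

```text
time: 3.65
position: [0.4666, -0.0775, 0.0659]
ee_rot: [[0.99, -0.141, -0.0], [-0.141, -0.99, 0.0], [-0.0, -0.0, -1.0]]
contact_force: [-0.8, 0.1, 0.6]
gripper_width: 0.527
grip_force: 0.0
```

Request:
drive_tool(steps="0 0 0 0 0 0 0.005;0 0 0 0 0 0 0.005;0 0 0 0 0 0 0.005;0 0 0 0 0 0 0.005;0 0 0 0 0 0 0.005", force=40)

```text
time: 4.15
position: [0.4678, -0.0786, 0.0675]
ee_rot: [[0.99, -0.144, 0.003], [-0.144, -0.99, -0.001], [0.003, 0.001, -1.0]]
contact_force: [-1.2, -1.5, 4.8]
gripper_width: 0.15
grip_force: 39.8
```

Request:
drive_tool(steps="0 0 -0.001 0 0 -0.13 0.005;0 0 -0.001 0 0 -0.26 0.005;0 0 -0.001 0 0 -0.39 0.005;0 0 -0.001 0 0 -0.52 0.005;0 0 -0.001 0 0 -0.6 0.005")

```text
time: 4.65
position: [0.4676, -0.0778, 0.0676]
ee_rot: [[0.896, 0.444, 0.003], [0.444, -0.896, -0.0], [0.003, 0.001, -1.0]]
contact_force: [2.7, 2.8, -1.6]
gripper_width: 0.156
grip_force: 40.3
```

Request:
drive_tool(steps="0 0 0 0 0 -0.13 0.005;0 0 0 0 0 -0.26 0.005;0 0 0 0 0 -0.39 0.005;0 0 0 0 0 -0.52 0.005;0 0 0 0 0 -0.6 0.005")

```text
time: 5.15
position: [0.467, -0.0773, 0.0675]
ee_rot: [[0.488, 0.873, 0.002], [0.873, -0.488, 0.001], [0.002, 0.001, -1.0]]
contact_force: [-0.1, 5.2, 1.8]
gripper_width: 0.155
grip_force: 40.9
```

Request:
drive_tool(steps="0 0 0 0 0 -0.12 0.005;0 0 0 0 0 -0.24 0.005;0 0 0 0 0 -0.35 0.005;0 0 0 0 0 -0.371 0.005;0 0 0 0 0 -0.371 0.005")

```text
time: 5.65
position: [0.4666, -0.0771, 0.0675]
ee_rot: [[0.143, 0.99, 0.0], [0.99, -0.143, 0.001], [0.001, 0.0, -1.0]]
contact_force: [-2.2, 4.8, 4.7]
gripper_width: 0.159
grip_force: 41.2
```

Request:
drive_tool(steps="0 0 0 0 0 0 0.04;0 0 0 0 0 0 0.04;0 0 0 0 0 0 0.04;0 0 -0.04 0 0 0 0.04;0 0 -0.09 0 0 0 0.04")

```text
time: 6.15
position: [0.464, -0.0774, 0.1547]
ee_rot: [[0.145, 0.989, -0.006], [0.989, -0.145, 0.002], [0.001, -0.006, -1.0]]
contact_force: [1.4, -1.2, -0.3]
gripper_width: 0.471
grip_force: 0.0
```

Request:
drive_tool(steps="-0.01 0 -0.05 0 0 0 0.04;-0.02 0 -0.1 0 0 0 0.04;-0.03 0 -0.15 0 0 0 0.04;-0.03 0 -0.18 0 0 0 0.04;-0.03 0 -0.18 0 0 0 0.04")

```text
time: 6.65
position: [0.4641, -0.1087, 0.343]
ee_rot: [[0.145, 0.989, 0.01], [0.989, -0.145, -0.004], [-0.002, 0.01, -1.0]]
contact_force: [0.1, -0.3, 0.1]
gripper_width: 0.471
grip_force: 0.0
```

```bash
python3 - <<'E'
from h import *
import pickle
s=env.read_state();print(s["position"],s["gripper_width"])
p,d=env.camera("wrist");cv2.imwrite("pics/w2.png",p[:,:,::-1]);pickle.dump((s,p,d),open("pics/w2.pkl","wb"))
t=cv2.imread("pics/top0.png")[:,:,::-1].copy()
for nm,a,b in(("orange",4,18),("blue",100,128)):
    for c,st,r in blobs(t,a,b,amin=800):
        b=cv2.boxPoints(r);P=ray("top",b,.048);print(nm,P[:,:2],P.mean(0))
        e=(P[2]-P[1])[:2],(P[1]-P[0])[:2];print([np.linalg.norm(k) for k in e],[np.arctan2(k[1],k[0]) for k in e])
X=np.load("pics/X.npy")
for v0 in(182,231):   # rim pixels by height
    Z=X[v0-150-28:v0-150+28,0:75];m=(Z[...,2]>.03)&(Z[...,2]<.06);q=Z[m][:,:2].astype(np.float32);r=cv2.minAreaRect(q);print("rim",m.sum(),r)
E
```

```text
[ 0.4641 -0.1087  0.343 ] 0.4713081057266011
orange [[0.5079 0.415 ]
 [0.5123 0.226 ]
 [0.3856 0.2194]
 [0.3813 0.4063]] [0.4468 0.3167 0.048 ]
[np.float64(0.12693928929520304), np.float64(0.18905852257975897)] [np.float64(-3.0892633194063097), np.float64(-1.5473461969460476)]
blue [[0.6786 0.4191]
 [0.6886 0.2324]
 [0.564  0.2224]
 [0.5543 0.4071]] [0.6214 0.3202 0.048 ]
[np.float64(0.12495231243236085), np.float64(0.18699446073633869)] [np.float64(-3.0616222578243), np.float64(-1.5172052877326199)]
rim 433 ((0.6442720890045166, 0.3051338493824005), (0.165903702378273, 0.21129383146762848), 2.7676846981048584)
rim 364 ((0.4447363018989563, 0.3148607015609741), (0.17981699109077454, 0.12482372671365738), 88.60075378417969)
```

View pics/w2.png

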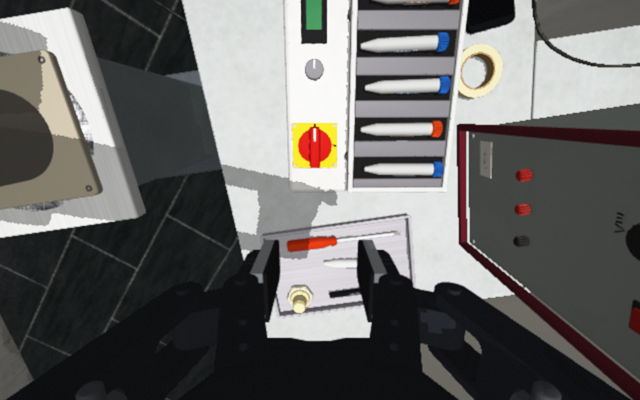

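The picture shows the bar across at (315,147), now along y, so the switch is off. The fifth tube's blue cap is at (438,169). Next is tube 1 (orange). I'll put the tool's x axis towards the robot so the camera clears the instrument.

```bash
python3 - <<'E'
from h import *
import pickle
s,p,d=pickle.load(open("pics/w2.pkl","rb"))
for nm,a,b in(("o",4,18),("b",100,128)):
    for c,st,r in blobs(p,a,b,amin=40):
        if c[0]>380 and c[1]<300:print(nm,c.round(1),ray("wrist",c,.08,s)[0])
plan((.6115,.079,.2,3.01),(.6115,.079,.077,3.01),(.6115,.079,.17,3.01),(.466,.316,.17,1.6),(.466,.316,.022,1.6))
E
```

```text
o [453.1   1.8] [0.6549 0.0653 0.08  ]
o [486.6  66.8] [ 0.6951 -0.0125  0.08  ]
o [436.7 128.4] [ 0.6299 -0.0788  0.08  ]
b [442.7  41.3] [0.6413 0.0246 0.08  ]
b [444.3  84.4] [ 0.6416 -0.0256  0.08  ]
b [437.7 168.8] [ 0.6292 -0.1332  0.08  ]
(0.6115, 0.079, 0.2, 3.01) 1 -> [0.069  0.0396 0.0467] [ 0.001  0.002 -0.528]
(0.6115, 0.079, 0.2, 3.01) 2 -> [0.0396 0.069  0.0467] [ 0.001  0.002 -0.528]
(0.6115, 0.079, 0.2, 3.01) 3 -> [-0.0007  0.0795  0.0467] [ 0.001  0.002 -0.528]
(0.6115, 0.079, 0.077, 3.01) 1 -> [ 0.    -0.     0.123] [ 0. -0.  0.]
(0.6115, 0.079, 0.17, 3.01) 1 -> [-0.     0.    -0.093] [0. 0. 0.]
(0.466, 0.316, 0.17, 1.6) 1 -> [0.0584 0.072  0.    ] [-0.    0.    0.47]
(0.466, 0.316, 0.17, 1.6) 2 -> [0.0847 0.0377 0.    ] [-0.    0.    0.47]
(0.466, 0.316, 0.17, 1.6) 3 -> [ 0.0926 -0.0048  0.    ] [-0.    0.    0.47]
(0.466, 0.316, 0.022, 1.6) 1 -> [-0.    -0.     0.148] [-0. -0. -0.]
```

Request:
drive_tool(steps="0.069 0.04 0.047 0 0 -0.528 0.04;0.069 0.04 0.047 0 0 -0.528 0.04;0.069 0.04 0.047 0 0 -0.528 0.04;0.069 0.04 0.047 0 0 -0.528 0.04;0.069 0.04 0.047 0 0 -0.528 0.04")

```text
time: 7.2
position: [0.5108, -0.0445, 0.2871]
ee_rot: [[-0.376, 0.927, -0.003], [0.927, 0.376, 0.001], [0.002, -0.003, -1.0]]
contact_force: [-0.7, 0.4, 0.8]
gripper_width: 0.47
grip_force: 0.0
```

Request:
drive_tool(steps="0.04 0.069 0.047 0 0 -0.528 0.04;0.04 0.069 0.047 0 0 -0.528 0.04;0.04 0.069 0.047 0 0 -0.528 0.04;0.04 0.069 0.047 0 0 -0.528 0.04;0.04 0.069 0.047 0 0 -0.528 0.04")

```text
time: 7.7
position: [0.5601, 0.018, 0.2409]
ee_rot: [[-0.789, 0.614, -0.002], [0.614, 0.789, 0.0], [0.002, -0.001, -1.0]]
contact_force: [0.3, 0.2, 0.1]
gripper_width: 0.468
grip_force: 0.0
```

Request:
drive_tool(steps="-0.001 0.08 0.047 0 0 -0.528 0.04;-0.001 0.08 0.047 0 0 -0.528 0.04;-0.001 0.08 0.047 0 0 -0.528 0.04;-0.001 0.08 0.047 0 0 -0.528 0.04;-0.001 0.08 0.047 0 0 -0.528 0.04")

```text
time: 8.2
position: [0.6102, 0.0803, 0.1946]
ee_rot: [[-0.991, 0.134, -0.001], [0.134, 0.991, -0.0], [0.001, -0.0, -1.0]]
contact_force: [0.1, 0.0, -0.3]
gripper_width: 0.469
grip_force: 0.0
```

```bash
cat > look.py <<'E'
from h import *
import sys
p,d=env.camera("top")
for nm,a,b,m in(("o",0,18,6),("b",100,128,6)):
    for c,st,r in blobs(p,a,b,amin=m):
        if 240<c[0]<400 and 160<c[1]<260: print(nm,c.round(1),st[4],ray("top",c,.08)[0][:2])
s=env.read_state();print(s["position"],s["gripper_width"])
if len(sys.argv)>1: plan(*eval(sys.argv[1]),st=s)
E
python3 look.py "[(.6115,.079,.077,3.01)]"
```

```text
o [313.7 179.5] 18 [ 0.6304 -0.0802]
o [312.4 225.5] 133 [ 0.4642 -0.0798]
o [357.2 235.8] 75 [ 0.4312 -0.2397]
b [285.1 175.9] 12 [0.641  0.0233]
b [299.1 176.2] 11 [ 0.6413 -0.0272]
b [328.4 180.4] 8 [ 0.6284 -0.1333]
[0.6103 0.0801 0.1951] 0.4638888181550539
(0.6115, 0.079, 0.077, 3.01) 1 -> [-0.0013 -0.001   0.1181] [-0.    -0.    -0.006]
```

Request:
drive_tool(steps="-0.001 -0.001 0.05 0 0 0 0.04;-0.001 -0.001 0.09 0 0 0 0.04;-0.001 -0.001 0.118 0 0 0 0.04;-0.001 -0.001 0.118 0 0 0 0.04;-0.001 -0.001 0.118 0 0 0 0.005", force=30)

```text
time: 8.75
position: [0.6113, 0.0788, 0.0774]
ee_rot: [[-0.991, 0.137, 0.0], [0.137, 0.991, -0.0], [-0.0, 0.0, -1.0]]
contact_force: [0.1, 0.7, -0.7]
gripper_width: 0.317
grip_force: 0.0
```

Request:
drive_tool(steps="0 0 0 0 0 0 0.005;0 0 0 0 0 0 0.005;0 0 0 0 0 0 0.005;0 0 -0.03 0 0 0 0.005;0 0 -0.06 0 0 0 0.005")

```text
time: 9.25
position: [0.6101, 0.0792, 0.1366]
ee_rot: [[-0.991, 0.132, -0.003], [0.132, 0.991, -0.0], [0.003, -0.001, -1.0]]
contact_force: [-0.2, 0.4, 0.0]
gripper_width: 0.169
grip_force: 30.1
```

Request:
drive_tool(steps="0.058 0.072 -0.034 0 0 0.47 0.005;0.058 0.072 -0.034 0 0 0.47 0.005;0.058 0.072 -0.034 0 0 0.47 0.005;0.058 0.072 -0.034 0 0 0.47 0.005;0.058 0.072 -0.034 0 0 0.47 0.005")

```text
time: 9.75
position: [0.5632, 0.158, 0.1711]
ee_rot: [[-0.826, 0.564, -0.0], [0.564, 0.826, -0.0], [-0.0, -0.0, -1.0]]
contact_force: [-0.3, -0.6, -0.5]
gripper_width: 0.163
grip_force: 30.1
```

Request:
drive_tool(steps="0.085 0.038 0 0 0 0.47 0.005;0.085 0.038 0 0 0 0.47 0.005;0.085 0.038 0 0 0 0.47 0.005;0.085 0.038 0 0 0 0.47 0.005;0.085 0.038 0 0 0 0.47 0.005")

```text
time: 10.25
position: [0.5147, 0.2371, 0.1705]
ee_rot: [[-0.48, 0.877, -0.001], [0.877, 0.48, -0.001], [-0.0, -0.001, -1.0]]
contact_force: [0.3, -1.3, 0.4]
gripper_width: 0.169
grip_force: 30.1
```

Request:
drive_tool(steps="0.093 -0.005 0 0 0 0.47 0.005;0.093 -0.005 0 0 0 0.47 0.005;0.093 -0.005 0 0 0 0.47 0.005;0.093 -0.005 0 0 0 0.47 0.005;0.093 -0.005 0 0 0 0.47 0.005")

```text
time: 10.75
position: [0.466, 0.3165, 0.1707]
ee_rot: [[-0.031, 1.0, -0.001], [1.0, 0.031, -0.001], [-0.001, -0.001, -1.0]]
contact_force: [-0.6, -0.1, 0.1]
gripper_width: 0.17
grip_force: 30.1
```

```bash
python3 - <<'E'
from h import *
s=env.read_state();print(s["gripper_width"],s["grip_force"])
p,d=env.camera("wrist");cv2.imwrite("pics/w3.png",p[:,:,::-1])
# bins: colour mask upper rim, bounding boxes at rim height
for nm,a,b in(("o",4,18),("b",100,128)):
    for c,st,r in blobs(p,a,b,amin=1500):
        B=cv2.boxPoints(r);P=ray("wrist",B,.048,s);print(nm,st,P[:,:2],P.mean(0),r[2])
plan((.466,.316,.022,1.6))
E
```

```text
0.1695631437118735 30.13600845975475
o [  224    86   150   194 20379] [[0.3661 0.2295]
 [0.3851 0.4081]
 [0.5092 0.4063]
 [0.5145 0.226 ]] [0.4437 0.3175 0.048 ] 2.7263107299804688
b [  407    88   172   196 27896] [[0.5559 0.2293]
 [0.5429 0.4164]
 [0.6795 0.4147]
 [0.721  0.2259]] [0.6248 0.3216 0.048 ] 2.602562189102173
(0.466, 0.316, 0.022, 1.6) 1 -> [-0.0002 -0.0001  0.1488] [-0.001  0.     0.003]
```

View pics/w3.png

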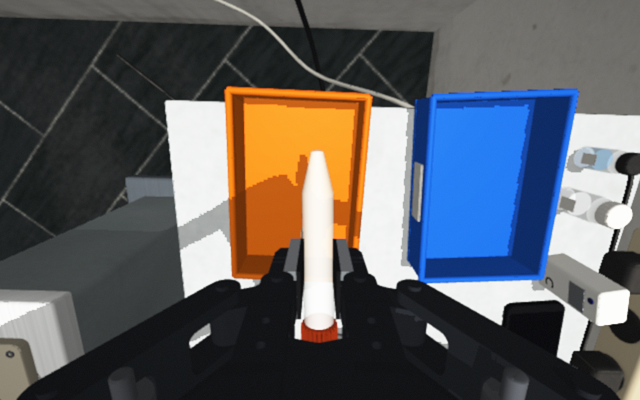

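Tube 1 hangs at (318,240) over the orange bin (rim 226-372 by 88-278), cap at (320,333). The blue bin rim spans about 420-577 by 90-281. The bin centres hold, so I lower and release.

Request:
drive_tool(steps="0 0 0.05 0 0 0 0.005;0 0 0.1 0 0 0 0.005;0 0 0.145 0 0 0 0.005;0 0 0.145 0 0 0 0.005;0 0 0.145 0 0 0 0.028")

```text
time: 11.3
position: [0.4656, 0.3162, 0.0262]
ee_rot: [[-0.03, 1.0, -0.002], [1.0, 0.03, -0.001], [-0.001, -0.002, -1.0]]
contact_force: [0.4, -0.6, 1.2]
gripper_width: 0.315
grip_force: 0.0
```

Request:
drive_tool(steps="0 0 0 0 0 0 0.028;0 0 0 0 0 0 0.028;0 0 -0.05 0 0 0 0.028;0 0 -0.1 0 0 0 0.04;0 0 -0.145 0 0 0 0.04")

```text
time: 11.8
position: [0.4667, 0.3175, 0.1762]
ee_rot: [[-0.029, 1.0, 0.004], [1.0, 0.029, 0.002], [0.002, 0.004, -1.0]]
contact_force: [1.2, 0.4, 0.2]
gripper_width: 0.468
grip_force: 0.0
```

```bash
python3 - <<'E'
from h import *
P=ray("wrist",[(577,90),(545,280),(425,281)],.048,dict(position=np.array([.466,.3165,.1707]),ee_rot=Rd(1.6)));print(P)
E
python3 look.py "[(.595,.029,.17,3.01),(.595,.029,.075,3.01),(.595,.029,.17,3.01),(.643,.32,.17,1.62)]"
```

```text
[[0.6792 0.4128 0.048 ]
 [0.6941 0.2355 0.048 ]
 [0.5749 0.231  0.048 ]]
o [313.6 179.6] 17 [ 0.6301 -0.0801]
o [312.6 225.4] 130 [ 0.4645 -0.0805]
o [357.2 235.8] 74 [ 0.4315 -0.2398]
b [285.1 175.9] 12 [0.641  0.0233]
b [299.  176.2] 8 [ 0.641  -0.0269]
b [328.4 180.4] 8 [ 0.6284 -0.1333]
[0.4704 0.3197 0.1856] 0.4713625505972587
(0.595, 0.029, 0.17, 3.01) 1 -> [-0.0981  0.0386  0.005 ] [ 0.006  0.001 -0.47 ]
(0.595, 0.029, 0.17, 3.01) 2 -> [-0.105  -0.01    0.0048] [ 0.006  0.001 -0.47 ]
(0.595, 0.029, 0.17, 3.01) 3 -> [-0.0891 -0.0564  0.0049] [ 0.006  0.001 -0.47 ]
(0.595, 0.029, 0.075, 3.01) 1 -> [-0.    -0.     0.095] [ 0. -0.  0.]
(0.595, 0.029, 0.17, 3.01) 1 -> [ 0.    -0.    -0.095] [0. 0. 0.]
(0.643, 0.32, 0.17, 1.62) 1 -> [-0.0047  0.1474  0.    ] [-0.    -0.     0.695]
(0.643, 0.32, 0.17, 1.62) 2 -> [0.0908 0.1162 0.    ] [-0.    -0.     0.695]
```

Request:
drive_tool(steps="-0.098 0.042 0 0 0 -0.47 0.04;-0.098 0.042 0 0 0 -0.47 0.04;-0.098 0.042 0 0 0 -0.47 0.04;-0.098 0.042 0 0 0 -0.47 0.04;-0.098 0.042 0 0 0 -0.47 0.04")

```text
time: 12.35
position: [0.5119, 0.2199, 0.1734]
ee_rot: [[-0.478, 0.878, 0.003], [0.878, 0.478, 0.001], [-0.001, 0.003, -1.0]]
contact_force: [0.2, 0.6, -0.3]
gripper_width: 0.466
grip_force: 0.0
```

Request:
drive_tool(steps="-0.105 -0.01 0 0 0 -0.47 0.04;-0.105 -0.01 0 0 0 -0.47 0.04;-0.105 -0.01 0 0 0 -0.47 0.04;-0.105 -0.01 0 0 0 -0.47 0.04;-0.105 -0.01 0 0 0 -0.47 0.04")

```text
time: 12.85
position: [0.5527, 0.1232, 0.1725]
ee_rot: [[-0.824, 0.567, 0.002], [0.567, 0.824, 0.0], [-0.001, 0.001, -1.0]]
contact_force: [0.9, -0.4, 0.4]
gripper_width: 0.465
grip_force: 0.0
```

Request:
drive_tool(steps="-0.089 -0.054 0 0 0 -0.47 0.04;-0.089 -0.054 0 0 0 -0.47 0.04;-0.089 -0.054 0 0 0 -0.47 0.04;-0.089 -0.054 0 0 0 -0.47 0.04;-0.089 -0.054 0 0 0 -0.47 0.04")

```text
time: 13.35
position: [0.5953, 0.0287, 0.1719]
ee_rot: [[-0.991, 0.133, 0.001], [0.133, 0.991, 0.0], [-0.001, 0.0, -1.0]]
contact_force: [-0.2, 0.7, 0.9]
gripper_width: 0.466
grip_force: 0.0
```

```bash
python3 look.py "[(.595,.029,.075,3.01)]"
```

```text
o [313.7 179.5] 18 [ 0.6304 -0.0802]
o [312.6 225.4] 136 [ 0.4648 -0.0807]
o [357.2 235.8] 74 [ 0.4315 -0.2398]
b [298.7 176.4] 10 [ 0.6404 -0.0259]
b [328.4 180.4] 8 [ 0.6284 -0.1333]
[0.5951 0.0291 0.1718] 0.46992262090439524
(0.595, 0.029, 0.075, 3.01) 1 -> [ 0.0002 -0.0001  0.0968] [ 0.     0.001 -0.003]
```

Request:
drive_tool(steps="0 0 0.05 0 0 0 0.04;0 0 0.09 0 0 0 0.04;0 0 0.097 0 0 0 0.04;0 0 0.097 0 0 0 0.04;0 0 0.097 0 0 0 0.005")

```text
time: 13.9
position: [0.595, 0.0293, 0.0749]
ee_rot: [[-0.991, 0.132, 0.0], [0.132, 0.991, 0.0], [-0.0, 0.0, -1.0]]
contact_force: [0.3, 0.2, -0.1]
gripper_width: 0.314
grip_force: 0.0
```

Request:
drive_tool(steps="0 0 0 0 0 0 0.005;0 0 0 0 0 0 0.005;0 0 0 0 0 0 0.005;0 0 -0.04 0 0 0 0.005;0 0 -0.08 0 0 0 0.005")

```text
time: 14.4
position: [0.5932, 0.0287, 0.1534]
ee_rot: [[-0.991, 0.132, -0.004], [0.132, 0.991, 0.0], [0.004, -0.0, -1.0]]
contact_force: [1.3, -0.2, -0.3]
gripper_width: 0.173
grip_force: 30.3
```

Request:
drive_tool(steps="-0.005 0.147 -0.016 0 0 0.695 0.005;-0.005 0.147 -0.016 0 0 0.695 0.005;-0.005 0.147 -0.016 0 0 0.695 0.005;-0.005 0.147 -0.016 0 0 0.695 0.005;-0.005 0.147 -0.016 0 0 0.695 0.005")

```text
time: 14.9
position: [0.619, 0.176, 0.1703]
ee_rot: [[-0.675, 0.738, 0.0], [0.738, 0.675, 0.0], [0.0, 0.0, -1.0]]
contact_force: [-0.5, -0.9, -0.0]
gripper_width: 0.172
grip_force: 30.3
```

Request:
drive_tool(steps="0.09 0.122 0 0 0 0.695 0.005;0.09 0.122 0 0 0 0.695 0.005;0.09 0.122 0 0 0 0.695 0.005;0.09 0.122 0 0 0 0.695 0.005;0.09 0.122 0 0 0 0.695 0.005")

```text
time: 15.4
position: [0.6471, 0.3247, 0.1689]
ee_rot: [[-0.046, 0.999, -0.002], [0.999, 0.046, -0.0], [-0.0, -0.002, -1.0]]
contact_force: [0.4, -0.3, -0.2]
gripper_width: 0.173
grip_force: 30.3
```

Request:
drive_tool(steps="0 0 0.05 0 0 0 0.005;0 0 0.1 0 0 0 0.005;0 0 0.144 0 0 0 0.005;0 0 0.144 0 0 0 0.005;0 0 0.144 0 0 0 0.028")

```text
time: 15.9
position: [0.6471, 0.3221, 0.0258]
ee_rot: [[-0.049, 0.999, -0.002], [0.999, 0.049, -0.001], [-0.001, -0.002, -1.0]]
contact_force: [0.0, -0.2, 1.3]
gripper_width: 0.316
grip_force: 0.0
```

Request:
drive_tool(steps="0 0 0 0 0 0 0.028;0 0 0 0 0 0 0.028;0 0 -0.05 0 0 0 0.028;0 0 -0.1 0 0 0 0.04;0 0 -0.145 0 0 0 0.04")

```text
time: 16.4
position: [0.6491, 0.3228, 0.1769]
ee_rot: [[-0.049, 0.999, 0.005], [0.999, 0.049, 0.002], [0.002, 0.005, -1.0]]
contact_force: [1.4, 0.8, 0.5]
gripper_width: 0.47
grip_force: 0.0
```

Request:
drive_tool(steps="0 0 0 0 0 0 0.04;0 0 0 0 0 0 0.04")

```text
time: 16.6
position: [0.6503, 0.3233, 0.177]
ee_rot: [[-0.049, 0.999, 0.008], [0.999, 0.049, 0.003], [0.003, 0.008, -1.0]]
contact_force: [0.2, -0.4, -1.1]
gripper_width: 0.468
grip_force: 0.0
```

```bash
python3 look.py "[(.595,-.020,.17,3.01),(.595,-.02,.075,3.01),(.595,-.02,.17,3.01),(.604,.322,.17,1.62)]"
```

```text
o [313.7 179.5] 18 [ 0.6304 -0.0802]
o [312.5 225.4] 131 [ 0.4647 -0.0804]
o [357.2 235.8] 75 [ 0.4312 -0.2397]
b [299.  176.2] 8 [ 0.641  -0.0269]
b [328.4 180.4] 8 [ 0.6284 -0.1333]
[0.6488 0.3226 0.1738] 0.4695751449700521
(0.595, -0.02, 0.17, 3.01) 1 -> [-0.1698 -0.0353  0.0016] [ 0.002  0.001 -0.695]
(0.595, -0.02, 0.17, 3.01) 2 -> [-0.1078 -0.1358  0.0016] [ 0.002  0.001 -0.695]
(0.595, -0.02, 0.075, 3.01) 1 -> [0.    0.    0.095] [ 0.  0. -0.]
(0.595, -0.02, 0.17, 3.01) 1 -> [ 0.     0.    -0.095] [ 0.  0. -0.]
(0.604, 0.322, 0.17, 1.62) 1 -> [ 0.018   0.1701 -0.    ] [0.    0.    0.695]
(0.604, 0.322, 0.17, 1.62) 2 -> [ 0.1227  0.1191 -0.    ] [ 0.    -0.     0.695]
```

Request:
drive_tool(steps="-0.17 -0.035 0.001 0 0 -0.695 0.04;-0.17 -0.035 0.001 0 0 -0.695 0.04;-0.17 -0.035 0.001 0 0 -0.695 0.04;-0.17 -0.035 0.001 0 0 -0.695 0.04;-0.17 -0.035 0.001 0 0 -0.695 0.04")

```text
time: 17.15
position: [0.6201, 0.1467, 0.1685]
ee_rot: [[-0.679, 0.734, -0.003], [0.734, 0.679, -0.002], [0.001, -0.003, -1.0]]
contact_force: [0.6, 1.1, 0.0]
gripper_width: 0.47
grip_force: 0.0
```

Request:
drive_tool(steps="-0.108 -0.136 0.001 0 0 -0.695 0.04;-0.108 -0.136 0.001 0 0 -0.695 0.04;-0.108 -0.136 0.001 0 0 -0.695 0.04;-0.108 -0.136 0.001 0 0 -0.695 0.04;-0.108 -0.136 0.001 0 0 -0.695 0.04")

```text
time: 17.65
position: [0.5927, -0.0248, 0.1676]
ee_rot: [[-0.992, 0.13, -0.003], [0.13, 0.992, -0.001], [0.003, -0.001, -1.0]]
contact_force: [0.5, 1.1, -0.0]
gripper_width: 0.471
grip_force: 0.0
```

Request:
drive_tool(steps="0 0 0 0 0 0 0.04;0 0 0 0 0 0 0.04")

```text
time: 17.85
position: [0.5938, -0.0205, 0.1683]
ee_rot: [[-0.991, 0.135, -0.002], [0.135, 0.991, 0.0], [0.002, 0.0, -1.0]]
contact_force: [-0.3, 0.5, -0.1]
gripper_width: 0.467
grip_force: 0.0
```

```bash
python3 look.py "[(.595,-.020,.075,3.01)]"
```

```text
o [312.5 225.5] 132 [ 0.4644 -0.0802]
o [357.2 236. ] 77 [ 0.4306 -0.2397]
b [328.  180.5] 10 [ 0.628  -0.1319]
[ 0.594  -0.0201  0.1685] 0.46747046978155055
(0.595, -0.02, 0.075, 3.01) 1 -> [-0.0011  0.0002  0.0935] [ 0.    -0.001 -0.003]
```

Request:
drive_tool(steps="-0.001 0 0.05 0 0 0 0.04;-0.001 0 0.08 0 0 0 0.04;-0.001 0 0.094 0 0 0 0.04;-0.001 0 0.094 0 0 0 0.04;-0.001 0 0.094 0 0 0 0.005")

```text
time: 18.4
position: [0.5959, -0.0202, 0.0759]
ee_rot: [[-0.991, 0.132, 0.001], [0.132, 0.991, -0.0], [-0.001, 0.0, -1.0]]
contact_force: [0.1, -0.8, 0.9]
gripper_width: 0.316
grip_force: 0.0
```

Request:
drive_tool(steps="0 0 0 0 0 0 0.005;0 0 0 0 0 0 0.005;0 0 0 0 0 0 0.005;0 0 -0.04 0 0 0 0.005;0 0 -0.08 0 0 0 0.005")

```text
time: 18.9
position: [0.5937, -0.0208, 0.1542]
ee_rot: [[-0.991, 0.132, -0.004], [0.132, 0.991, 0.0], [0.004, -0.0, -1.0]]
contact_force: [0.6, 0.3, 0.6]
gripper_width: 0.173
grip_force: 30.8
```

Request:
drive_tool(steps="0.018 0.17 -0.016 0 0 0.695 0.005;0.018 0.17 -0.016 0 0 0.695 0.005;0.018 0.17 -0.016 0 0 0.695 0.005;0.018 0.17 -0.016 0 0 0.695 0.005;0.018 0.17 -0.016 0 0 0.695 0.005")

```text
time: 19.4
position: [0.5997, 0.1542, 0.1718]
ee_rot: [[-0.676, 0.737, 0.001], [0.737, 0.676, 0.001], [0.0, 0.001, -1.0]]
contact_force: [0.3, -0.8, -0.5]
gripper_width: 0.165
grip_force: 30.8
```

Request:
drive_tool(steps="0.123 0.119 0 0 0 0.695 0.005;0.123 0.119 0 0 0 0.695 0.005;0.123 0.119 0 0 0 0.695 0.005;0.123 0.119 0 0 0 0.695 0.005;0.123 0.119 0 0 0 0.695 0.005")

```text
time: 19.9
position: [0.6031, 0.325, 0.1707]
ee_rot: [[-0.047, 0.999, -0.001], [0.999, 0.047, 0.001], [0.001, -0.001, -1.0]]
contact_force: [-0.6, -0.1, -0.5]
gripper_width: 0.171
grip_force: 30.8
```

Request:
drive_tool(steps="0 0 0 0 0 0 0.005;0 0 0 0 0 0 0.005")

```text
time: 20.1
position: [0.6041, 0.3206, 0.1709]
ee_rot: [[-0.052, 0.999, -0.0], [0.999, 0.052, -0.001], [-0.001, -0.0, -1.0]]
contact_force: [0.4, -0.5, -0.2]
gripper_width: 0.17
grip_force: 30.8
```

Request:
drive_tool(steps="0 0 0.05 0 0 0 0.005;0 0 0.1 0 0 0 0.005;0 0 0.144 0 0 0 0.005;0 0 0.144 0 0 0 0.005;0 0 0.144 0 0 0 0.028")

```text
time: 20.6
position: [0.6038, 0.32, 0.0272]
ee_rot: [[-0.049, 0.999, -0.002], [0.999, 0.049, -0.001], [-0.001, -0.002, -1.0]]
contact_force: [0.3, 0.3, 1.0]
gripper_width: 0.318
grip_force: 0.0
```

Request:
drive_tool(steps="0 0 0 0 0 0 0.028;0 0 0 0 0 0 0.028;0 0 -0.05 0 0 0 0.028;0 0 -0.1 0 0 0 0.04;0 0 -0.145 0 0 0 0.04")

```text
time: 21.1
position: [0.6052, 0.3216, 0.1776]
ee_rot: [[-0.049, 0.999, 0.004], [0.999, 0.049, 0.002], [0.002, 0.004, -1.0]]
contact_force: [1.3, 0.3, 0.0]
gripper_width: 0.472
grip_force: 0.0
```

Request:
drive_tool(steps="0 0 0 0 0 0 0.04;0 0 0 0 0 0 0.04;0 0 0 0 0 0 0.04")

```text
time: 21.4
position: [0.6041, 0.321, 0.1726]
ee_rot: [[-0.049, 0.999, 0.0], [0.999, 0.049, 0.0], [0.0, 0.0, -1.0]]
contact_force: [-0.0, -0.1, -0.4]
gripper_width: 0.469
grip_force: 0.0
```

```bash
python3 look.py "[(.5837,-.0727,.17,3.01),(.5837,-.0727,.075,3.01),(.5837,-.0727,.17,3.01),(.427,.317,.17,1.6)]"
```

```text
o [313.7 179.5] 18 [ 0.6304 -0.0802]
o [312.5 225.4] 131 [ 0.4647 -0.0804]
o [357.2 235.9] 76 [ 0.431  -0.2398]
b [328.2 180.4] 9 [ 0.6282 -0.1327]
[0.6036 0.3208 0.1714] 0.4693239458730742
(0.5837, -0.0727, 0.17, 3.01) 1 -> [-0.196  -0.0196  0.0008] [-0.001 -0.    -0.695]
(0.5837, -0.0727, 0.17, 3.01) 2 -> [-0.138  -0.1406  0.0008] [-0.001 -0.    -0.695]
(0.5837, -0.0727, 0.075, 3.01) 1 -> [ 0.    -0.     0.095] [-0.  0. -0.]
(0.5837, -0.0727, 0.17, 3.01) 1 -> [-0.     0.    -0.095] [-0.  0.  0.]
(0.427, 0.317, 0.17, 1.6) 1 -> [0.0688 0.1219 0.    ] [-0.    0.    0.47]
(0.427, 0.317, 0.17, 1.6) 2 -> [0.1166 0.0775 0.    ] [-0.    0.    0.47]
(0.427, 0.317, 0.17, 1.6) 3 -> [0.1391 0.0163 0.    ] [-0.    0.    0.47]
```

Request:
drive_tool(steps="-0.196 -0.02 0.001 0 0 -0.695 0.04;-0.196 -0.02 0.001 0 0 -0.695 0.04;-0.196 -0.02 0.001 0 0 -0.695 0.04;-0.196 -0.02 0.001 0 0 -0.695 0.04;-0.196 -0.02 0.001 0 0 -0.695 0.04")

```text
time: 21.95
position: [0.5927, 0.1187, 0.1694]
ee_rot: [[-0.678, 0.735, -0.003], [0.735, 0.678, -0.002], [0.0, -0.004, -1.0]]
contact_force: [0.8, 0.3, -0.6]
gripper_width: 0.471
grip_force: 0.0
```

Request:
drive_tool(steps="-0.138 -0.141 0.001 0 0 -0.695 0.04;-0.138 -0.141 0.001 0 0 -0.695 0.04;-0.138 -0.141 0.001 0 0 -0.695 0.04;-0.138 -0.141 0.001 0 0 -0.695 0.04;-0.138 -0.141 0.001 0 0 -0.695 0.04")

```text
time: 22.45
position: [0.5819, -0.0773, 0.1685]
ee_rot: [[-0.992, 0.13, -0.003], [0.13, 0.992, -0.001], [0.003, -0.001, -1.0]]
contact_force: [-0.4, 0.7, -0.2]
gripper_width: 0.469
grip_force: 0.0
```

Request:
drive_tool(steps="0 0 0 0 0 0 0.04;0 0 0 0 0 0 0.04")

```text
time: 22.65
position: [0.5828, -0.0722, 0.169]
ee_rot: [[-0.991, 0.136, -0.002], [0.136, 0.991, 0.001], [0.002, 0.001, -1.0]]
contact_force: [0.3, -0.3, -0.5]
gripper_width: 0.467
grip_force: 0.0
```

```bash
python3 look.py "[(.5837,-.0727,.075,3.0)]"
```

```text
o [308.2 224.5] 37 [ 0.4674 -0.0648]
o [357.2 235.9] 76 [ 0.431  -0.2398]
[ 0.5831 -0.0716  0.1694] 0.47064551844139363
(0.5837, -0.0727, 0.075, 3.0) 1 -> [-0.0009 -0.001   0.0944] [ 0.001 -0.002  0.007]
```

Request:
drive_tool(steps="-0.001 -0.001 0.05 0 0 0.007 0.04;-0.001 -0.001 0.08 0 0 0.007 0.04;-0.001 -0.001 0.094 0 0 0.007 0.04;-0.001 -0.001 0.094 0 0 0.007 0.04;-0.001 -0.001 0.094 0 0 0.007 0.005")

```text
time: 23.2
position: [0.5849, -0.0727, 0.0768]
ee_rot: [[-0.99, 0.138, 0.001], [0.138, 0.99, 0.0], [-0.001, 0.0, -1.0]]
contact_force: [-0.7, -0.4, 0.2]
gripper_width: 0.312
grip_force: 0.0
```

Request:
drive_tool(steps="0 0 0 0 0 0 0.005;0 0 0 0 0 0 0.005;0 0 0 0 0 0 0.005;0 0 -0.04 0 0 0 0.005;0 0 -0.08 0 0 0 0.005")

```text
time: 23.7
position: [0.5828, -0.0736, 0.1554]
ee_rot: [[-0.99, 0.139, -0.004], [0.139, 0.99, 0.001], [0.004, 0.0, -1.0]]
contact_force: [0.9, 0.3, 1.2]
gripper_width: 0.17
grip_force: 30.6
```

Request:
drive_tool(steps="0.069 0.122 -0.016 0 0 0.465 0.005;0.069 0.122 -0.016 0 0 0.465 0.005;0.069 0.122 -0.016 0 0 0.465 0.005;0.069 0.122 -0.016 0 0 0.465 0.005;0.069 0.122 -0.016 0 0 0.465 0.005")

```text
time: 24.2
position: [0.5328, 0.0573, 0.1726]
ee_rot: [[-0.825, 0.566, 0.001], [0.566, 0.825, -0.0], [-0.001, 0.0, -1.0]]
contact_force: [0.5, -0.3, -0.6]
gripper_width: 0.169
grip_force: 30.6
```

Request:
drive_tool(steps="0.117 0.078 0 0 0 0.465 0.005;0.117 0.078 0 0 0 0.465 0.005;0.117 0.078 0 0 0 0.465 0.005;0.117 0.078 0 0 0 0.465 0.005;0.117 0.078 0 0 0 0.465 0.005")

```text
time: 24.7
position: [0.4809, 0.1873, 0.172]
ee_rot: [[-0.483, 0.876, -0.0], [0.876, 0.483, -0.0], [-0.0, -0.0, -1.0]]
contact_force: [-0.1, 0.4, -0.1]
gripper_width: 0.168
grip_force: 30.6
```

Request:
drive_tool(steps="0.139 0.016 0 0 0 0.47 0.005;0.139 0.016 0 0 0 0.47 0.005;0.139 0.016 0 0 0 0.47 0.005;0.139 0.016 0 0 0 0.47 0.005;0.139 0.016 0 0 0 0.47 0.005")

```text
time: 25.2
position: [0.4286, 0.3165, 0.172]
ee_rot: [[-0.035, 0.999, -0.0], [0.999, 0.035, -0.001], [-0.001, -0.0, -1.0]]
contact_force: [0.1, -0.6, -0.2]
gripper_width: 0.167
grip_force: 30.6
```

Request:
drive_tool(steps="0 0 0 0 0 0 0.005;0 0 0 0 0 0 0.005")

```text
time: 25.4
position: [0.4291, 0.3152, 0.1721]
ee_rot: [[-0.033, 0.999, 0.0], [0.999, 0.033, -0.001], [-0.001, 0.0, -1.0]]
contact_force: [0.4, 0.1, -0.7]
gripper_width: 0.171
grip_force: 30.6
```

Request:
drive_tool(steps="0 -0.004 0.05 0 0 0 0.005;0 -0.004 0.1 0 0 0 0.005;0 -0.004 0.142 0 0 0 0.005;0 -0.004 0.142 0 0 0 0.005;0 -0.004 0.142 0 0 0 0.026")

```text
time: 25.9
position: [0.4242, 0.3156, 0.0306]
ee_rot: [[-0.032, 0.999, -0.001], [0.999, 0.032, -0.001], [-0.001, -0.001, -1.0]]
contact_force: [0.6, -0.0, 0.7]
gripper_width: 0.298
grip_force: 0.0
```

Request:
drive_tool(steps="0 0 0 0 0 0 0.026;0 0 0 0 0 0 0.026;0 0 -0.05 0 0 0 0.026;0 0 -0.1 0 0 0 0.04;0 0 -0.145 0 0 0 0.04")

```text
time: 26.4
position: [0.4249, 0.3171, 0.1799]
ee_rot: [[-0.032, 0.999, 0.004], [0.999, 0.032, 0.002], [0.002, 0.004, -1.0]]
contact_force: [0.9, 1.3, -0.0]
gripper_width: 0.469
grip_force: 0.0
```

Request:
drive_tool(steps="0 0 0 0 0 0 0.04;0 0 0 0 0 0 0.04;0 0 0 0 0 0 0.04")

```text
time: 26.7
position: [0.4238, 0.3165, 0.1753]
ee_rot: [[-0.032, 0.999, 0.0], [0.999, 0.032, 0.0], [0.0, 0.0, -1.0]]
contact_force: [0.1, -0.7, -0.5]
gripper_width: 0.47
grip_force: 0.0
```

```bash
python3 look.py "[(.5825,-.126,.17,3.0),(.5825,-.126,.075,3.0),(.5825,-.126,.17,3.0),(.626,.322,.17,1.62)]"
python3 - <<'E'
from h import *
p,d=env.camera("wrist");cv2.imwrite("pics/w4.png",p[:,:,::-1])
E
```

```text
o [312.5 225.4] 131 [ 0.4647 -0.0804]
o [357.2 235.8] 74 [ 0.4315 -0.2398]
b [328.4 180.4] 8 [ 0.6284 -0.1333]
[0.4234 0.3162 0.1744] 0.46912638533064055
(0.5825, -0.126, 0.17, 3.0) 1 -> [-0.149   0.0483  0.0015] [-0.001 -0.    -0.466]
(0.5825, -0.126, 0.17, 3.0) 2 -> [-0.1548 -0.0238  0.0015] [-0.001 -0.    -0.466]
(0.5825, -0.126, 0.17, 3.0) 3 -> [-0.1277 -0.0908  0.0015] [-0.001 -0.    -0.466]
(0.5825, -0.126, 0.075, 3.0) 1 -> [-0.     0.     0.095] [-0. -0. -0.]
(0.5825, -0.126, 0.17, 3.0) 1 -> [-0.    -0.    -0.095] [-0.  0.  0.]
(0.626, 0.322, 0.17, 1.62) 1 -> [0.0067 0.1499 0.    ] [-0.   -0.    0.46]
(0.626, 0.322, 0.17, 1.62) 2 -> [0.0726 0.1313 0.    ] [-0.   -0.    0.46]
(0.626, 0.322, 0.17, 1.62) 3 -> [0.1233 0.0855 0.    ] [-0.   -0.    0.46]
```

View pics/w4.png

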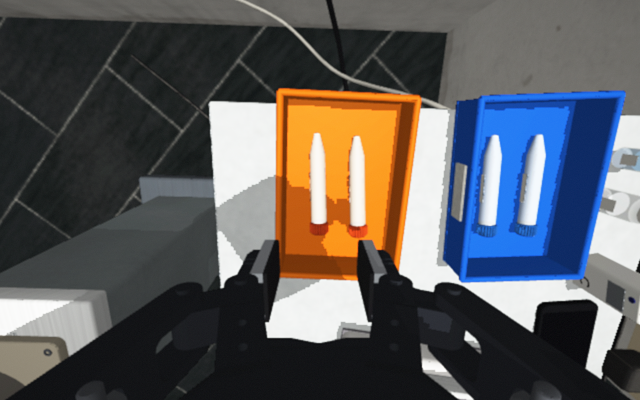

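All four tubes lie in the right bins: orange at (318,185) and (357,185), blue at (489,185) and (530,185). The last finished tube is next.

Request:
drive_tool(steps="-0.149 0.048 0.001 0 0 -0.466 0.04;-0.149 0.048 0.001 0 0 -0.466 0.04;-0.149 0.048 0.001 0 0 -0.466 0.04;-0.149 0.048 0.001 0 0 -0.466 0.04;-0.149 0.048 0.001 0 0 -0.466 0.04")

```text
time: 27.3
position: [0.4768, 0.1663, 0.1728]
ee_rot: [[-0.476, 0.879, -0.002], [0.879, 0.476, -0.001], [-0.0, -0.003, -1.0]]
contact_force: [0.7, 0.5, -1.2]
gripper_width: 0.47
grip_force: 0.0
```

Request:
drive_tool(steps="-0.155 -0.024 0.001 0 0 -0.466 0.04;-0.155 -0.024 0.001 0 0 -0.466 0.04;-0.155 -0.024 0.001 0 0 -0.466 0.04;-0.155 -0.024 0.001 0 0 -0.466 0.04;-0.155 -0.024 0.001 0 0 -0.466 0.04")

```text
time: 27.8
position: [0.5298, 0.0197, 0.1721]
ee_rot: [[-0.82, 0.572, -0.002], [0.572, 0.82, -0.0], [0.001, -0.001, -1.0]]
contact_force: [-0.5, 0.0, 0.0]
gripper_width: 0.467
grip_force: 0.0
```

Request:
drive_tool(steps="-0.128 -0.091 0.001 0 0 -0.466 0.04;-0.128 -0.091 0.001 0 0 -0.466 0.04;-0.128 -0.091 0.001 0 0 -0.466 0.04;-0.128 -0.091 0.001 0 0 -0.466 0.04;-0.128 -0.091 0.001 0 0 -0.466 0.04")

```text
time: 28.3
position: [0.583, -0.1264, 0.1711]
ee_rot: [[-0.99, 0.144, -0.002], [0.144, 0.99, 0.001], [0.002, 0.001, -1.0]]
contact_force: [-0.8, 0.4, -0.3]
gripper_width: 0.467
grip_force: 0.0
```

Request:
drive_tool(steps="0 0 0 0 0 0 0.04;0 0 0 0 0 0 0.04")

```text
time: 28.5
position: [0.5827, -0.124, 0.1719]
ee_rot: [[-0.99, 0.14, -0.001], [0.14, 0.99, 0.001], [0.001, 0.001, -1.0]]
contact_force: [-0.1, -0.3, 0.2]
gripper_width: 0.467
grip_force: 0.0
```

```bash
python3 look.py "[(.5825,-.126,.075,2.99)]"
```

```text
o [312.6 225.6] 134 [ 0.464  -0.0805]
o [357.  236.4] 86 [ 0.4294 -0.239 ]
[ 0.5827 -0.1242  0.1721] 0.4690968940023976
(0.5825, -0.126, 0.075, 2.99) 1 -> [-0.0001 -0.0019  0.0971] [ 0.    -0.001  0.011]
```

Request:
drive_tool(steps="0 -0.002 0.05 0 0 0.011 0.032;0 -0.002 0.08 0 0 0.011 0.032;0 -0.002 0.096 0 0 0.011 0.032;0 -0.002 0.096 0 0 0.011 0.032;0 -0.002 0.096 0 0 0.011 0.005")

```text
time: 29.05
position: [0.5832, -0.1273, 0.0771]
ee_rot: [[-0.989, 0.151, 0.001], [0.151, 0.989, -0.0], [-0.001, -0.0, -1.0]]
contact_force: [-0.2, 1.0, 1.3]
gripper_width: 0.217
grip_force: 0.0
```

Request:
drive_tool(steps="0 0 0 0 0 0 0.005;0 0 0 0 0 0 0.005;0 0 0 0 0 0 0.005;0 0 -0.04 0 0 0 0.005;0 0 -0.08 0 0 0 0.005")

```text
time: 29.55
position: [0.5811, -0.1278, 0.1553]
ee_rot: [[-0.988, 0.151, -0.004], [0.151, 0.988, 0.001], [0.004, 0.0, -1.0]]
contact_force: [1.2, -0.9, 0.4]
gripper_width: 0.171
grip_force: 31.8
```

Request:
drive_tool(steps="0.007 0.15 -0.016 0 0 0.456 0.005;0.007 0.15 -0.016 0 0 0.456 0.005;0.007 0.15 -0.016 0 0 0.456 0.005;0.007 0.15 -0.016 0 0 0.456 0.005;0.007 0.15 -0.016 0 0 0.456 0.005")

```text
time: 30.05
position: [0.5986, 0.0231, 0.1725]
ee_rot: [[-0.822, 0.569, 0.0], [0.569, 0.822, -0.0], [-0.0, 0.0, -1.0]]
contact_force: [0.0, -0.1, 1.1]
gripper_width: 0.171
grip_force: 31.8
```

Request:
drive_tool(steps="0.073 0.131 0 0 0 0.456 0.005;0.073 0.131 0 0 0 0.456 0.005;0.073 0.131 0 0 0 0.456 0.005;0.073 0.131 0 0 0 0.456 0.005;0.073 0.131 0 0 0 0.456 0.005")

```text
time: 30.55
position: [0.6133, 0.1708, 0.1716]
ee_rot: [[-0.488, 0.873, -0.001], [0.873, 0.488, -0.001], [-0.0, -0.001, -1.0]]
contact_force: [0.3, -0.3, -0.8]
gripper_width: 0.168
grip_force: 31.8
```

Request:
drive_tool(steps="0.123 0.086 0 0 0 0.456 0.005;0.123 0.086 0 0 0 0.456 0.005;0.123 0.086 0 0 0 0.456 0.005;0.123 0.086 0 0 0 0.456 0.005;0.123 0.086 0 0 0 0.456 0.005")

```text
time: 31.05
position: [0.6291, 0.3186, 0.1713]
ee_rot: [[-0.054, 0.999, -0.001], [0.999, 0.054, -0.001], [-0.001, -0.001, -1.0]]
contact_force: [0.1, -1.0, -0.6]
gripper_width: 0.171
grip_force: 31.8
```

Request:
drive_tool(steps="0 0 0 0 0 0 0.005;0 0 0 0 0 0 0.005")

```text
time: 31.25
position: [0.6294, 0.3173, 0.1725]
ee_rot: [[-0.05, 0.999, 0.0], [0.999, 0.05, -0.001], [-0.001, 0.0, -1.0]]
contact_force: [0.6, 0.3, 0.0]
gripper_width: 0.17
grip_force: 31.8
```

Request:
drive_tool(steps="0.003 -0.003 0.05 0 0 0 0.005;0.003 -0.003 0.1 0 0 0 0.005;0.003 -0.003 0.133 0 0 0 0.005;0.003 -0.003 0.133 0 0 0 0.005;0.003 -0.003 0.133 0 0 0 0.03")

```text
time: 31.75
position: [0.626, 0.3214, 0.04]
ee_rot: [[-0.05, 0.999, -0.0], [0.999, 0.05, -0.0], [-0.0, -0.0, -1.0]]
contact_force: [0.1, -0.2, 1.0]
gripper_width: 0.323
grip_force: 0.0
```

Request:
drive_tool(steps="0 0 0 0 0 0 0.03;0 0 0 0 0 0 0.03;0 0 -0.05 0 0 0 0.03;0 0 -0.1 0 0 0 0.04;0 0 -0.15 0 0 0 0.04")

```text
time: 32.25
position: [0.6259, 0.3227, 0.1931]
ee_rot: [[-0.051, 0.999, 0.002], [0.999, 0.051, 0.001], [0.001, 0.002, -1.0]]
contact_force: [1.0, 0.6, 1.1]
gripper_width: 0.469
grip_force: 0.0
```

Request:
drive_tool(steps="0 0 0 0 0 0 0.04;0 0 0 0 0 0 0.04;0 0 0 0 0 0 0.04")

```text
time: 32.55
position: [0.6255, 0.3225, 0.1895]
ee_rot: [[-0.051, 0.999, 0.0], [0.999, 0.051, 0.0], [0.0, 0.0, -1.0]]
contact_force: [0.0, 0.3, -1.1]
gripper_width: 0.468
grip_force: 0.0
```

```bash
python3 look.py "[(.49,-.19,.27,1.6),(.49,-.19,.27,3.0)]"
python3 - <<'E'
from h import *
p,d=env.camera("wrist");cv2.imwrite("pics/w5.png",p[:,:,::-1])
E
```

```text
o [312.6 225.4] 130 [ 0.4645 -0.0805]
o [357.2 235.8] 74 [ 0.4315 -0.2398]
[0.625  0.3223 0.1882] 0.466267097434054
(0.49, -0.19, 0.27, 1.6) 1 -> [-0.1683 -0.0537 -0.0271] [-0.001  0.     0.007]
(0.49, -0.19, 0.27, 1.6) 2 -> [-0.1686 -0.0525 -0.0271] [-0.001  0.     0.007]
(0.49, -0.19, 0.27, 1.6) 3 -> [-0.169  -0.0512 -0.0272] [-0.001  0.     0.007]
(0.49, -0.19, 0.27, 3.0) 1 -> [-0. -0.  0.] [-0.  -0.  -0.7]
(0.49, -0.19, 0.27, 3.0) 2 -> [-0. -0.  0.] [-0.  -0.  -0.7]
```

View pics/w5.png

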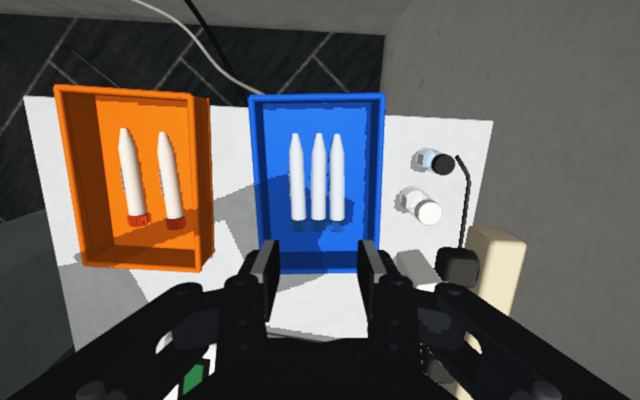

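All five finished tubes are in their bins: orange at (132,180) and (170,180), blue at (298,178), (319,178) and (338,178). Now the waiting tube.

```bash
python3 - <<'E'
from h import *
P=ray("top",[(372.4,205.6),(369,232),(351,192),(393,192),(394,257),(351,258)],.0125);print(P)
m=P[:2].mean(0);print(m)
plan((m[0],m[1],.22,1.62),(m[0],m[1],.22,3.0))
E
```

```text
[[ 0.5489 -0.3015  0.0125]
 [ 0.4497 -0.2895  0.0125]
 [ 0.5985 -0.2205  0.0125]
 [ 0.6023 -0.3788  0.0125]
 [ 0.3596 -0.3826  0.0125]
 [ 0.3524 -0.2239  0.0125]]
[ 0.4993 -0.2955  0.0125]
(np.float64(0.4992648013547311), np.float64(-0.2955162816152098), 0.22, 1.62) 1 -> [-0.2035 -0.0523 -0.0105] [-0.001  0.     0.001]
(np.float64(0.4992648013547311), np.float64(-0.2955162816152098), 0.22, 1.62) 2 -> [-0.2035 -0.0522 -0.0106] [-0.001  0.     0.001]
(np.float64(0.4992648013547311), np.float64(-0.2955162816152098), 0.22, 1.62) 3 -> [-0.2036 -0.0521 -0.0107] [-0.001  0.     0.001]
(np.float64(0.4992648013547311), np.float64(-0.2955162816152098), 0.22, 3.0) 1 -> [0. 0. 0.] [-0.    0.   -0.69]
(np.float64(0.4992648013547311), np.float64(-0.2955162816152098), 0.22, 3.0) 2 -> [0. 0. 0.] [-0.    0.   -0.69]
```

Request:
drive_tool(steps="-0.204 -0.052 -0.011 0 0 0 0.04;-0.204 -0.052 -0.011 0 0 0 0.04;-0.204 -0.052 -0.011 0 0 0 0.04;-0.204 -0.052 -0.011 0 0 0 0.04;-0.204 -0.052 -0.011 0 0 0 0.04")

```text
time: 33.15
position: [0.5827, 0.1115, 0.1991]
ee_rot: [[-0.047, 0.999, -0.003], [0.999, 0.047, -0.002], [-0.002, -0.003, -1.0]]
contact_force: [0.7, 0.5, -0.5]
gripper_width: 0.468
grip_force: 0.0
```

Request:
drive_tool(steps="-0.204 -0.052 -0.011 0 0 0 0.04;-0.204 -0.052 -0.011 0 0 0 0.04;-0.204 -0.052 -0.011 0 0 0 0.04;-0.204 -0.052 -0.011 0 0 0 0.04;-0.204 -0.052 -0.011 0 0 0 0.04")

```text
time: 33.65
position: [0.5413, -0.0943, 0.2105]
ee_rot: [[-0.047, 0.999, -0.002], [0.999, 0.047, -0.001], [-0.001, -0.002, -1.0]]
contact_force: [0.5, 0.6, -0.0]
gripper_width: 0.472
grip_force: 0.0
```

Request:
drive_tool(steps="-0.204 -0.052 -0.011 0 0 0 0.04;-0.204 -0.052 -0.011 0 0 0 0.04;-0.204 -0.052 -0.011 0 0 0 0.04;-0.204 -0.052 -0.011 0 0 0 0.04;-0.204 -0.052 -0.011 0 0 0 0.04")

```text
time: 34.15
position: [0.4997, -0.3004, 0.2214]
ee_rot: [[-0.047, 0.999, -0.001], [0.999, 0.047, -0.0], [-0.0, -0.001, -1.0]]
contact_force: [0.0, -0.7, -0.1]
gripper_width: 0.471
grip_force: 0.0
```

Request:
drive_tool(steps="0 0 0 0 0 0 0.04;0 0 0 0 0 0 0.04")

```text
time: 34.35
position: [0.5013, -0.2951, 0.2213]
ee_rot: [[-0.051, 0.999, -0.001], [0.999, 0.051, 0.002], [0.002, -0.001, -1.0]]
contact_force: [0.1, -0.1, -0.7]
gripper_width: 0.467
grip_force: 0.0
```

```bash
python3 - <<'E'
from h import *
import pickle
s=env.read_state();print(s["position"],s["gripper_width"])
p,d=env.camera("wrist");cv2.imwrite("pics/w6.png",p[:,:,::-1]);pickle.dump((s,p,d),open("pics/w6.pkl","wb"))
for nm,a,b in(("o",0,18),("b",100,128)):
    for c,st,r in blobs(p,a,b,amin=40): print(nm,c.round(1),st,ray("wrist",c,.0125,s)[0])
E
```

```text
[ 0.5013 -0.2951  0.2213] 0.4674136560027974
o [631.7  49.2] [621  36  19  25 361] [ 0.8284 -0.1397  0.0125]
o [261.4 131.2] [ 225  120   76   22 1263] [ 0.4335 -0.2448  0.0125]
b [358.1 183.3] [352 175  13  17 164] [ 0.5494 -0.3     0.0125]
```

View pics/w6.png

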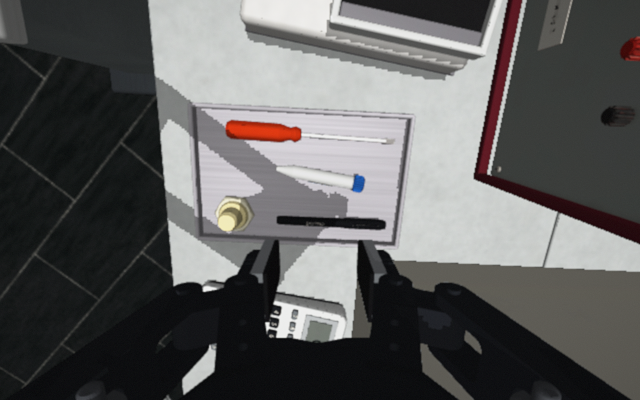

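The tray view shows the waiting tube with its tip at (277,169) and blue cap at (358,183). The driver is at (263,131) and the marker at (330,222), so there's enough gap for the fingers.

```bash
python3 - <<'E'
from h import *
import pickle
s,p,d=pickle.load(open("pics/w6.pkl","rb"))
h=cv2.cvtColor(p,cv2.COLOR_RGB2HSV);m=cv2.inRange(h,(0,0,150),(180,40,255));m[:158]=0;m[200:]=0;m[:,:270]=0;m[:,366:]=0
m=cv2.morphologyEx(m,cv2.MORPH_OPEN,np.ones((3,3),np.uint8))
k,l,S,c=cv2.connectedComponentsWithStats(m);i=1+S[1:,4].argmax();print(S[i],c[i])
ys,xs=np.where(l==i);q=ray("wrist",np.c_[xs,ys],.0125,s)[:,:2].astype(np.float32);print(q[:,0].min(),q[:,0].max(),cv2.fitLine(q,2,0,.01,.01).ravel())
t=ray("wrist",[(277,169),(358.1,183.3),(298,172),(345,181)],.0125,s);print(t)
v=t[1]-t[0];a=np.arctan2(v[1],v[0]);mid=t[1]-.0465*v/np.linalg.norm(v);print(a,mid,np.linalg.norm(v))
plan((*mid[:2],.17,a+np.pi),(*mid[:2],.0085,a+np.pi),(*mid[:2],.18,a+np.pi),(.5985,.0301,.18,3.0),(.5985,.0301,.078,3.0))
E
```

```text
[ 270  158   96   42 2616] [324.6747 173.5872]
0.44358563 0.559441 [ 0.9908 -0.135   0.5088 -0.2904]
[[ 0.452  -0.2876  0.0125]
 [ 0.5494 -0.3     0.0125]
 [ 0.4769 -0.2899  0.0125]
 [ 0.5335 -0.298   0.0125]]
-0.1268361517276486 [ 0.5032 -0.2941  0.0125] 0.09820803391673608
(np.float64(0.5032465607438255), np.float64(-0.2941045227472738), 0.17, np.float64(3.0147565018621445)) 1 -> [0.0002 0.0009 0.0258] [ 0.    -0.001 -0.696]
(np.float64(0.5032465607438255), np.float64(-0.2941045227472738), 0.17, np.float64(3.0147565018621445)) 2 -> [-0.0004  0.0008  0.0258] [ 0.    -0.001 -0.696]
(np.float64(0.5032465607438255), np.float64(-0.2941045227472738), 0.0085, np.float64(3.0147565018621445)) 1 -> [0.     0.     0.1615] [-0. -0.  0.]
(np.float64(0.5032465607438255), np.float64(-0.2941045227472738), 0.18, np.float64(3.0147565018621445)) 1 -> [-0.     -0.     -0.1715] [0. 0. 0.]
(0.5985, 0.0301, 0.18, 3.0) 1 -> [-0.0267  0.1668  0.    ] [-0.    -0.     0.007]
(0.5985, 0.0301, 0.18, 3.0) 2 -> [-0.0255  0.167   0.    ] [-0.    -0.     0.007]
(0.5985, 0.0301, 0.078, 3.0) 1 -> [-0.    -0.     0.102] [ 0.  0. -0.]
```

Request:
drive_tool(steps="0 0.001 0.026 0 0 -0.696 0.04;0 0.001 0.026 0 0 -0.696 0.04;0 0.001 0.026 0 0 -0.696 0.04;0 0.001 0.026 0 0 -0.696 0.04;0 0.001 0.026 0 0 -0.696 0.04")

```text
time: 34.9
position: [0.5028, -0.2942, 0.196]
ee_rot: [[-0.686, 0.728, -0.0], [0.728, 0.686, 0.001], [0.001, 0.0, -1.0]]
contact_force: [0.6, 0.1, 0.6]
gripper_width: 0.471
grip_force: 0.0
```

Request:
drive_tool(steps="0 0.001 0.026 0 0 -0.696 0.04;0 0.001 0.026 0 0 -0.696 0.04;0 0.001 0.026 0 0 -0.696 0.04;0 0.001 0.026 0 0 -0.696 0.04;0 0.001 0.026 0 0 -0.696 0.036")

```text
time: 35.4
position: [0.5036, -0.2935, 0.1701]
ee_rot: [[-0.993, 0.119, -0.0], [0.119, 0.993, 0.001], [0.0, 0.001, -1.0]]
contact_force: [-0.2, -0.2, 0.3]
gripper_width: 0.422
grip_force: 0.0
```

Request:
drive_tool(steps="0 0 0 0 0 0 0.036;0 0 0 0 0 0 0.036")

```text
time: 35.6
position: [0.5033, -0.2944, 0.1702]
ee_rot: [[-0.992, 0.129, 0.0], [0.129, 0.992, 0.0], [0.0, 0.0, -1.0]]
contact_force: [-0.9, -0.6, 0.2]
gripper_width: 0.417
grip_force: 0.0
```

```bash
python3 -c "
from h import *
plan((.5032,-.2941,.0085,3.0148))"
```

```text
(0.5032, -0.2941, 0.0085, 3.0148) 1 -> [0.0002 0.0003 0.1617] [ 0.    -0.    -0.002]
```

Request:
drive_tool(steps="0 0 0.05 0 0 0 0.036;0 0 0.1 0 0 0 0.036;0 0 0.14 0 0 0 0.036;0 0 0.161 0 0 0 0.036;0 0 0.161 0 0 0 0.036")

```text
time: 36.1
position: [0.4999, -0.2931, 0.0048]
ee_rot: [[-0.992, 0.129, -0.007], [0.129, 0.992, 0.005], [0.007, 0.004, -1.0]]
contact_force: [-0.5, 0.5, -0.0]
gripper_width: 0.427
grip_force: 0.0
```

Request:
drive_tool(steps="0 0 0 0 0 0 0.005;0 0 0 0 0 0 0.005;0 0 0 0 0 0 0.005;0 0 0 0 0 0 0.005;0 0 -0.03 0 0 0 0.005")

```text
time: 36.6
position: [0.5001, -0.294, 0.0361]
ee_rot: [[-0.992, 0.128, -0.006], [0.128, 0.992, 0.004], [0.006, 0.003, -1.0]]
contact_force: [-1.0, 0.4, -0.8]
gripper_width: 0.168
grip_force: 30.1
```

Request:
drive_tool(steps="0 0 -0.05 0 0 0 0.005;0 0 -0.1 0 0 0 0.005;0 0 -0.141 0 0 0 0.005;0 0 -0.141 0 0 0 0.005;0 0 -0.141 0 0 0 0.005")

```text
time: 37.1
position: [0.5039, -0.2966, 0.1828]
ee_rot: [[-0.992, 0.128, 0.004], [0.128, 0.992, -0.003], [-0.004, -0.002, -1.0]]
contact_force: [-0.3, -0.9, -0.5]
gripper_width: 0.164
grip_force: 30.1
```

Request:
drive_tool(steps="-0.027 0.167 0 0 0 0.007 0.005;-0.027 0.167 0 0 0 0.007 0.005;-0.027 0.167 0 0 0 0.007 0.005;-0.027 0.167 0 0 0 0.007 0.005;-0.027 0.167 0 0 0 0.007 0.005")

```text
time: 37.6
position: [0.5504, -0.1304, 0.1782]
ee_rot: [[-0.991, 0.131, -0.003], [0.131, 0.991, 0.002], [0.003, 0.001, -1.0]]
contact_force: [0.1, 0.4, 0.1]
gripper_width: 0.169
grip_force: 30.1
```

Request:
drive_tool(steps="-0.026 0.167 0 0 0 0.007 0.005;-0.026 0.167 0 0 0 0.007 0.005;-0.026 0.167 0 0 0 0.007 0.005;-0.026 0.167 0 0 0 0.007 0.005;-0.026 0.167 0 0 0 0.007 0.005")

```text
time: 38.1
position: [0.5987, 0.0301, 0.1786]
ee_rot: [[-0.99, 0.139, -0.002], [0.139, 0.99, 0.0], [0.002, 0.0, -1.0]]
contact_force: [-0.6, -0.9, 0.2]
gripper_width: 0.17
grip_force: 30.1
```

Request:
drive_tool(steps="0 0 0 0 0 0 0.005;0 0 0 0 0 0 0.005;0 0 0 0 0 0 0.005")

```text
time: 38.4
position: [0.5988, 0.0266, 0.18]
ee_rot: [[-0.99, 0.143, -0.001], [0.143, 0.99, -0.0], [0.0, -0.0, -1.0]]
contact_force: [0.2, -0.2, -0.5]
gripper_width: 0.168
grip_force: 30.1
```

```bash
python3 - <<'E'
from h import *
s=env.read_state();print(s["position"],s["gripper_width"],s["grip_force"])
p,d=env.camera("wrist");cv2.imwrite("pics/w7.png",p[:,:,::-1])
plan((.5985,.0301,.078,3.0),st=s)
E
```

```text
[0.5988 0.0266 0.18  ] 0.1680059114086498 30.09691651328467
(0.5985, 0.0301, 0.078, 3.0) 1 -> [0.0007 0.0034 0.102 ] [-0.    -0.    -0.002]
```

View pics/w7.png

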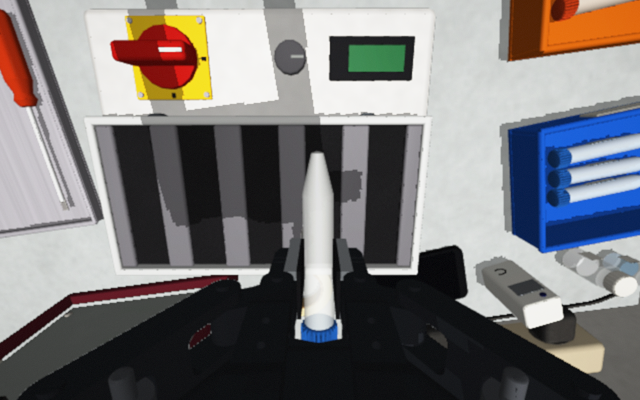

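The tube is held firmly over the second groove from the left (dark strip near column 330), and the switch bar at (150,50) is still off. Lowering now.

Request:
drive_tool(steps="0.001 0.003 0.05 0 0 0 0.005;0.001 0.003 0.09 0 0 0 0.005;0.001 0.003 0.101 0 0 0 0.005;0.001 0.003 0.101 0 0 0 0.005;0.001 0.003 0.101 0 0 0 0.005")

```text
time: 38.95
position: [0.5987, 0.0308, 0.0799]
ee_rot: [[-0.99, 0.142, 0.0], [0.142, 0.99, -0.0], [-0.0, -0.0, -1.0]]
contact_force: [0.1, -0.1, 0.1]
gripper_width: 0.164
grip_force: 36.5
```

```bash
python3 -c "
from h import *
s=env.read_state();print(s['contact_force'],s['gripper_width'])
plan((.5985,.0301,.078,3.0))"
```

```text
[ 0.1001 -0.1355  0.1391] 0.1644674992421117
(0.5985, 0.0301, 0.078, 3.0) 1 -> [ 0.0001 -0.0007  0.0019] [-0.     0.    -0.001]
```

Now release gently, lift, and look.

Request:
drive_tool(steps="0 0 0.002 0 0 0 0.005;0 0 0.002 0 0 0 0.005;0 0 0.002 0 0 0 0.03;0 0 0.002 0 0 0 0.03;0 0 0.002 0 0 0 0.03")

```text
time: 39.45
position: [0.5986, 0.0314, 0.0774]
ee_rot: [[-0.99, 0.141, 0.0], [0.141, 0.99, -0.0], [-0.0, 0.0, -1.0]]
contact_force: [0.0, 0.2, 0.2]
gripper_width: 0.352
grip_force: 0.0
```

Request:
drive_tool(steps="0 0 -0.03 0 0 0 0.03;0 0 -0.08 0 0 0 0.04;0 0 -0.12 0 0 0 0.04;0 0 -0.12 0 0 0 0.04;0 0 -0.12 0 0 0 0.04")

```text
time: 39.95
position: [0.5996, 0.0314, 0.1991]
ee_rot: [[-0.99, 0.141, 0.003], [0.141, 0.99, -0.0], [-0.003, 0.0, -1.0]]
contact_force: [1.0, 0.4, -0.8]
gripper_width: 0.467
grip_force: 0.0
```

Request:
drive_tool(steps="0.1 0 -0.05 0 0 0 0.04;0.1 0 -0.05 0 0 0 0.04;0.1 0 -0.05 0 0 0 0.04;0.1 0 -0.05 0 0 0 0.04;0.1 0 -0.05 0 0 0 0.04")

```text
time: 40.45
position: [0.4992, 0.0455, 0.2459]
ee_rot: [[-0.99, 0.141, -0.001], [0.141, 0.99, -0.0], [0.001, -0.0, -1.0]]
contact_force: [0.2, -0.2, -0.6]
gripper_width: 0.469
grip_force: 0.0
```

Request:
drive_tool(steps="0 0 0 0 0 0 0.04;0 0 0 0 0 0 0.04")

```text
time: 40.65
position: [0.4996, 0.0454, 0.2459]
ee_rot: [[-0.99, 0.142, -0.002], [0.142, 0.99, -0.0], [0.002, -0.0, -1.0]]
contact_force: [-0.8, 0.3, -0.2]
gripper_width: 0.467
grip_force: 0.0
```

```bash
python3 look.py "[(.467,-.0775,.2,1.43),(.467,-.0775,.0675,1.43)]"; python3 - <<'E'
from h import *
s=env.read_state()
p,d=env.camera("wrist");cv2.imwrite("pics/w8.png",p[:,:,::-1])
for c,st,r in blobs(p,100,128,amin=40): print(c.round(1),st,ray("wrist",c,.08,s)[0])
E
```

```text
o [312.4 225.4] 142 [ 0.4644 -0.0799]
o [357.2 235.8] 74 [ 0.4315 -0.2398]
b [285.9 174.6] 8 [0.6458 0.0206]
[0.4996 0.0454 0.2462] 0.4686093548243761
(0.467, -0.0775, 0.2, 1.43) 1 -> [ 0.0049 -0.0421  0.0154] [-0.001 -0.     0.523]
(0.467, -0.0775, 0.2, 1.43) 2 -> [-0.0168 -0.0389  0.0154] [-0.001 -0.     0.523]
(0.467, -0.0775, 0.2, 1.43) 3 -> [-0.034  -0.0253  0.0154] [-0.001 -0.     0.523]
(0.467, -0.0775, 0.0675, 1.43) 1 -> [0.     0.     0.1325] [ 0.  0. -0.]
[550.4 240.8] [  462   179   172   124 13804] [0.5986 0.2916 0.08  ]
[317.7 308.3] [309 302  19  13 178] [0.6473 0.0229 0.08  ]
```

View pics/w8.png

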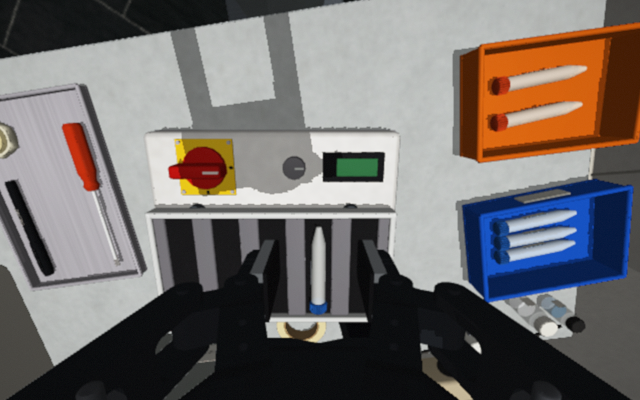

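The waiting tube lies in its groove, cap at (318,308), about 2 mm from mid-length. All five finished tubes are in their bins and the tray items are untouched. I'll switch the shaker back on.

Request:
drive_tool(steps="0.005 -0.042 0.015 0 0 0.523 0.04;0.005 -0.042 0.015 0 0 0.523 0.04;0.005 -0.042 0.015 0 0 0.523 0.04;0.005 -0.042 0.015 0 0 0.523 0.04;0.005 -0.042 0.015 0 0 0.523 0.04")

```text
time: 41.25
position: [0.4887, 0.0045, 0.232]
ee_rot: [[-0.786, 0.618, -0.001], [0.618, 0.786, 0.0], [0.0, -0.0, -1.0]]
contact_force: [-1.1, -0.4, 0.2]
gripper_width: 0.466
grip_force: 0.0
```

Request:
drive_tool(steps="-0.017 -0.039 0.015 0 0 0.523 0.04;-0.017 -0.039 0.015 0 0 0.523 0.04;-0.017 -0.039 0.015 0 0 0.523 0.04;-0.017 -0.039 0.015 0 0 0.523 0.04;-0.017 -0.039 0.015 0 0 0.523 0.04")

```text
time: 41.75
position: [0.478, -0.0366, 0.2171]
ee_rot: [[-0.375, 0.927, -0.0], [0.927, 0.375, 0.0], [0.0, -0.0, -1.0]]
contact_force: [-0.1, -0.5, -0.2]
gripper_width: 0.469
grip_force: 0.0
```

Request:
drive_tool(steps="-0.034 -0.025 0.015 0 0 0.523 0.04;-0.034 -0.025 0.015 0 0 0.523 0.04;-0.034 -0.025 0.015 0 0 0.523 0.04;-0.034 -0.025 0.015 0 0 0.523 0.04;-0.034 -0.025 0.015 0 0 0.523 0.04")

```text
time: 42.25
position: [0.4675, -0.0774, 0.2022]
ee_rot: [[0.137, 0.991, -0.0], [0.991, -0.137, 0.0], [0.0, -0.0, -1.0]]
contact_force: [-0.5, -0.7, -0.4]
gripper_width: 0.465
grip_force: 0.0
```

Request:
drive_tool(steps="0 0 0 0 0 0 0.04;0 0 0 0 0 0 0.04;0 0 0 0 0 0 0.04")

```text
time: 42.55
position: [0.4675, -0.0773, 0.2023]
ee_rot: [[0.137, 0.991, 0.0], [0.991, -0.137, 0.0], [0.0, 0.0, -1.0]]
contact_force: [0.2, -0.1, -0.8]
gripper_width: 0.471
grip_force: 0.0
```

```bash
python3 -c "
from h import *
plan((.467,-.0775,.067,1.43))"
```

```text
(0.467, -0.0775, 0.067, 1.43) 1 -> [-0.0003 -0.0005  0.1353] [ 0.    -0.     0.003]
```

Request:
drive_tool(steps="0 0 0.05 0 0 0.003 0.04;0 0 0.1 0 0 0.003 0.04;0 0 0.135 0 0 0.003 0.04;0 0 0.135 0 0 0.003 0.04;0 0 0.135 0 0 0.003 0.04")

```text
time: 43.05
position: [0.4673, -0.0773, 0.0677]
ee_rot: [[0.142, 0.99, -0.001], [0.99, -0.142, 0.0], [0.0, -0.001, -1.0]]
contact_force: [0.6, -0.2, 0.8]
gripper_width: 0.467
grip_force: 0.0
```

Request:
drive_tool(steps="0 0 0 0 0 0 0.005;0 0 0 0 0 0 0.005;0 0 0 0 0 0 0.005;0 0 0 0 0 0 0.005;0 0 0 0 0 0 0.005", force=40)

```text
time: 43.55
position: [0.4669, -0.0775, 0.0697]
ee_rot: [[0.142, 0.99, -0.002], [0.99, -0.142, -0.0], [-0.001, -0.001, -1.0]]
contact_force: [-13.9, 1.6, 16.2]
gripper_width: 0.154
grip_force: 40.6
```

Request:
drive_tool(steps="0 0 0 0 0 0.13 0.005;0 0 0 0 0 0.26 0.005;0 0 0 0 0 0.39 0.005;0 0 0 0 0 0.52 0.005;0 0 0 0 0 0.6 0.005")

```text
time: 44.05
position: [0.4674, -0.0778, 0.0697]
ee_rot: [[0.68, 0.733, -0.0], [0.733, -0.68, -0.001], [-0.001, 0.0, -1.0]]
contact_force: [-10.6, -0.2, 11.8]
gripper_width: 0.158
grip_force: 40.1
```

Request:
drive_tool(steps="0 0 0 0 0 0.13 0.005;0 0 0 0 0 0.26 0.005;0 0 0 0 0 0.39 0.005;0 0 0 0 0 0.52 0.005;0 0 0 0 0 0.6 0.005")

```text
time: 44.55
position: [0.4676, -0.0783, 0.0697]
ee_rot: [[0.975, 0.221, 0.0], [0.221, -0.975, -0.002], [-0.0, 0.002, -1.0]]
contact_force: [-8.8, -1.8, 10.5]
gripper_width: 0.151
grip_force: 39.9
```

Request:
drive_tool(steps="0 0 0 0 0 0.12 0.005;0 0 0 0 0 0.24 0.005;0 0 0 0 0 0.35 0.005;0 0 0 0 0 0.371 0.005;0 0 0 0 0 0.371 0.005")

```text
time: 45.05
position: [0.4676, -0.0786, 0.0697]
ee_rot: [[0.99, -0.143, 0.0], [-0.143, -0.99, -0.002], [0.001, 0.002, -1.0]]
contact_force: [-9.0, -4.3, 10.7]
gripper_width: 0.154
grip_force: 39.9
```

Request:
drive_tool(steps="0 0 0 0 0 0 0.045;0 0 0 0 0 0 0.045;0 0 0 0 0 0 0.045;0 0 -0.04 0 0 0 0.045;0 0 -0.09 0 0 0 0.045")

```text
time: 45.55
position: [0.4652, -0.0766, 0.1557]
ee_rot: [[0.99, -0.143, -0.006], [-0.143, -0.99, 0.002], [-0.006, -0.001, -1.0]]
contact_force: [1.1, -0.6, 0.4]
gripper_width: 0.528
grip_force: 0.0
```

Request:
drive_tool(steps="-0.01 0 -0.05 0 0 0 0.045;-0.03 0 -0.1 0 0 0 0.045;-0.05 0 -0.15 0 0 0 0.045;-0.06 0 -0.17 0 0 0 0.045;-0.06 0 -0.17 0 0 0 0.045")

```text
time: 46.05
position: [0.4091, -0.0691, 0.3333]
ee_rot: [[0.99, -0.142, 0.009], [-0.142, -0.99, -0.003], [0.01, 0.001, -1.0]]
contact_force: [0.9, -0.5, 0.2]
gripper_width: 0.528
grip_force: 0.0
```

Request:
drive_tool(steps="0 0 0 0 0 0 0.045;0 0 0 0 0 0 0.045;0 0 0 0 0 0 0.045;0 0 0 0 0 0 0.045;0 0 0 0 0 0 0.045")

```text
time: 46.55
position: [0.4079, -0.0687, 0.3264]
ee_rot: [[0.99, -0.143, -0.002], [-0.143, -0.99, 0.001], [-0.002, -0.0, -1.0]]
contact_force: [0.7, -0.0, -0.2]
gripper_width: 0.524
grip_force: 0.0
```

```bash
python3 - <<'E'
from h import *
s=env.read_state();print(s["position"],s["contact_force"])
p,d=env.camera("wrist");t,_=env.camera("top")
c=cv2.resize(t[155:255,170:400],(640,278),interpolation=cv2.INTER_CUBIC)
cv2.imwrite("pics/w9.png",cv2.resize(np.vstack([p,c]),None,fx=.88,fy=.88)[:,:,::-1])
E
```

```text
[ 0.4079 -0.0687  0.3264] [ 0.7014 -0.0287 -0.1808]
```

View pics/w9.png

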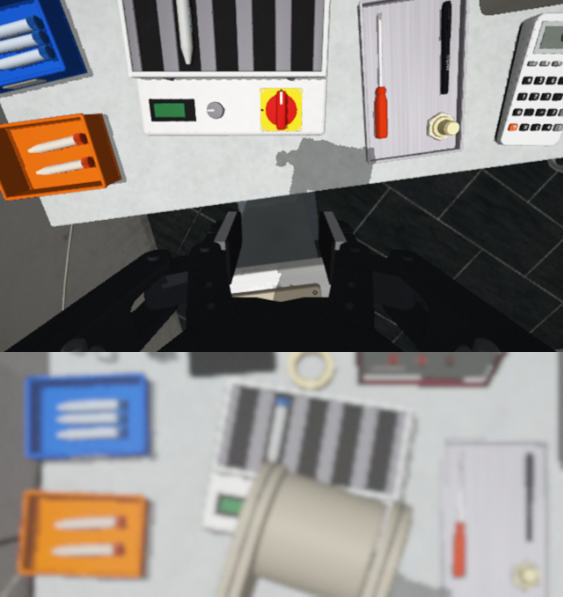

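The bar at (281,110) is along the shaker's x again, so the switch is on. The waiting tube is in its groove at (278,430), the five finished tubes are in their bins, and the arm is clear.

```bash
python3 -c "
from bench import env
print(env.sign_off())"
```

```text
the job is handed in; nothing more can be done
None
```

The job is handed in and by the last camera check it is complete: three blue-capped tubes in the blue bin, two orange-capped in the orange bin, the waiting tube in a groove of the mat, and the shaker switched back on; the sign-off returned no verdict.

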